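Shut and latch the stock bin

TASK

Close the lid of the slant-front stock bin, hook the latch's wire loop over the keeper on the lid's front edge, and then press the latch lever down flat against the bin so that it locks and pulls the lid tight on its seal. Leave the goods standing beside the bin where they are.

Things in the scene. Friction and masses are not known exactly. Their poses are not given: they have to be found in the camera images.
- stock_bin: Grey plastic bin fixed on the bench: 270 mm deep, 260 wide, 170 high. Axes: x from its front to its back, y along the front, z up. Origin on the bench, mid-width, below its top front edge. The front has a 50 mm upright foot, then slopes back at 45 degrees to the top front edge. Below, 'up the slope' means the direction x+z at 45 degrees; 'out' is square to the slope, -x+z.
- latch_pivot (a point): Pin on which the latch lever turns, mid-width on the bin's sloping front; fixed to the bin, with the bin's axes. It lies 20 mm out from the slope and 62 mm down the slope from the top front edge, so that edge is 58 mm behind (+x) and 30 mm above the pin.
- bin_lid (a joint): White lid, 150 mm deep, 266 wide, 7 thick, hinged along the bin's top back edge (hinge line 208 mm behind and 30 mm above the pin, at the lid's underside). Radians, grows as it opens. 0: pulled tight on the seal. About 0.035: resting on the seal, to which it springs back when pressed and let go. The hinge is stiff: the lid stays where left; some 5 N on its front part swings it.
- lid_front (a point): On the lid's top face, mid-width, 5 mm from its front edge (145 mm from the hinge line). Its z axis is square to the lid, its x axis points to the hinge.
- keeper_seat (a point): Where the centre of the loop's cross bar sits when hooked: in the groove of the 40 mm wide steel hook (keeper) on the lid's front edge. With the lid shut the groove opens up the slope; its floor is 4 mm below this point, its back wall 10 mm behind; the lip stands 4 mm out and reaches 3 mm up past this point, then flares out, 8 mm further up. The bar goes in from above, behind the lip.
- latch_lever (a joint): Steel lever plate, 34 mm wide, reaching 97 mm from the pin. Radians, grows as it opens: 0 closed, flat along the slope, end down; 0.79 level, end to the front; 1.57 square to the slope; stop at 2.5. Stays where left (0.1 N m friction). With the loop hooked it starts to pull at about 1, then drops over centre to its closed stop; some 5 N near its end are enough.
- lever_press (a point): The place to press: on the lever's outer face (the upper one as it is pressed), 75 mm from the pin along the lever, 8 mm off the line from the pin, mid-width. Its z axis is square to that face, its x axis points along the lever to the pin.
- latch_loop (a joint): Steel wire loop turning on the lever about an axis 24 mm from the lever's pin (23.5 mm along the lever towards its end, 4.8 mm to its inner side). Radians relative to the lever; 0 when closed, the loop then points up the slope. The loop's angle from up-the-slope towards out is -(latch_lever + latch_loop). It stays where put (light friction); moved by its tab, it turns the lever along.
- loop_bar (a point): Centre of the loop's cross bar, 8 mm thick and 52 mm long along y, 71.5 mm from the loop's axis. This bar has to hook into the keeper's groove.
- loop_tab (a point): Centre of the black finger tab on the loop, to be gripped on its sides (along the bin's y): 18 mm wide along y, 20 mm long, 12 mm thick, 40 mm beyond the cross bar in line with the loop (111.5 mm from the loop's axis). The loop can swivel in a light grip (12 N). Its x axis points away from the loop's axis.
- spray_can: White aerosol can, 60 mm across, 196 mm high, standing beside the bin on the left; origin at the centre of its underside. Leave alone.
- carton: Small closed cardboard carton 120 x 90 x 80 mm beside the bin on the right; origin at the centre of its underside. Leave alone.
- jug: Blue plastic jug 70 x 100 mm, 170 mm high, standing beside the bin on the left, further back; origin at the centre of its underside. Leave alone.

How it is judged (in metres and radians):
On the way, in this order (a step that is already met when the one before it is completed fails the run):
1. the lid is shut, down on its seal (value of joint bin_lid below 0.07 rad), for 0.2 s.
2. the loop's cross bar is in the keeper while the lever is still up (distance between loop_bar and keeper_seat below 0.01 m and value of joint latch_lever above 0.35 rad), for 0.2 s.
At the end, for the whole second after the job is handed in: The loop's cross bar sits in the keeper (within 9 mm of its seat), the lever is closed (within 0.1 rad of its stop), the lid is pulled tight (within 0.016 rad of 0, where merely resting on the seal is 0.035), and all is at rest (value of joint latch_lever below 0.1 rad and value of joint bin_lid below 0.016 rad and distance between loop_bar and keeper_seat below 0.009 m and velocity of joint latch_lever between -0.05 and 0.05 rad/s and velocity of joint bin_lid between -0.05 and 0.05 rad/s); the robot touches nothing.
It fails at once if the spray can is shifted over 30 mm or tipped (distance of spray_can from where it was at the start of the episode above 0.03 m or angle between spray_can's own z axis and vertical above 0.3 rad).
It fails at once if the carton is shifted over 30 mm or tipped (distance of carton from where it was at the start of the episode above 0.03 m or angle between carton's own z axis and vertical above 0.3 rad).
It fails at once if the jug is shifted over 30 mm or tipped (distance of jug from where it was at the start of the episode above 0.03 m or angle between jug's own z axis and vertical above 0.3 rad).
It also fails if it takes over 66 s, if anything falls off the work surface, if the arm or the gripper's body presses on something with over 40 N, if the wrist force passes 120 N, or if a joint passes its speed limit or range.

ROBOT

A 7-joint arm with a two-finger parallel gripper is mounted at the origin on the work surface. World frame = base frame: x ahead of the robot, y to its left, z up, the work surface at z = 0. Lengths are in m, angles in degrees, forces in N, time in s.
With the tool pointing down it reaches from about 0.425 to 0.875 m from the base axis. Payload 8.4 kg.
Tool frame: the origin (TCP) lies between the finger pads; the fingertips stand 8 mm ahead of it and the grasp point (between the pads) lies 11 mm behind it (arm.nose_length is the distance from the TCP to the fingertips, in m); z points along the fingers, y is the direction in which the jaws open and shut (so a half turn about z gives the same grasp; the last joint's range is limited). The gripper opens to 85 mm and grips with 20 to 120 N. Pads are 22 mm wide; open, the fingers measure 114 mm over their backs; the gripper's body (76 mm by 85 mm) begins 54 mm behind the grasp point. The pads swing forward as they close: fully open they stand 13 mm farther back than shut.
Start: joints at [68.858, 19.091, 2.286, 83.961, -0.768, 76.965, -3.352], TCP at [0.173, -0.626, 0.239] pointing down, gripper open.
Joint ranges: [-147.57, 147.57], [-21.85, 119.76], [-74.77, 79.35], [14.55, 137.4], [-85.83, 265.84], [4.83, 119.75], [-152.11, 152.11]. Speed limits (degrees/s): [127.2, 127.2, 159.86, 159.86, 180, 180, 180].

INTERFACE

Orientations are given as a 3x3 rotation matrix whose columns are the frame's x, y, z axes.
In Python, from workcell import arm gives the robot as it stands. The module is installed in compiled form; this text tells all that it offers.
- The arm moves only by the tool servo_tool, never from a script. Its argument "series" is a list of rows, each a list of 3 entries, a list of its own where there are three numbers: the shift along the tool's x, y, z in cm, then the turn, a rotation vector about the tool's x, y, z in degrees, then the opening in per cent of the stroke, from 0 (shut) to 100 (fully open). In form: [[[x, y, z], [rx, ry, rz], hand], ...]. A call has 1 to 5 rows; each row shifts and turns the commanded pose from where the row before left it, along the tool's axes as they then stand; what a row does not reach is not made up. A row lasts 1/8 s, in which the tool goes at most 62.5 mm and 10.7 degrees, less where a joint would pass 70% of its speed; a pose out of reach is approached as far as the arm can. A call with a gripper value outside its range is refused whole. The fingers move at their own pace and stop on an object; the grip force is fixed at half the most. Time passes only in rows, so rows that do not move let the fingers close. It gives the time, the measured TCP pose, the force and the opening at its end, in the units of the state.
- arm.read_state(): the state, without advancing time (a new reading comes with each control period).
- arm.snapshot(name): name is "scene" or "side" or "wrist"; returns (picture, depth): 400x640x3 uint8, red, green, blue; 400x640 float32, m along the optical axis (not along the pixel's ray), 0 where there is no reading.
- arm.camera_params(name): a dict with "fx", "fy", "cx", "cy" (pixels), "eye" and "attitude" of the camera in the world. Camera axes: x right, y up, looking along -z (the intrinsics and any distortion apply to the point x, -y, -z); pixel columns grow to the right and rows downward; lengths in m; the calibration is good to about 2 mm. A picture is of the moment at which its call begins: read the wrist's pose just before it. camera_params takes no time and is no camera call; for the wrist camera it gives the pose at the moment of the call.
- arm.sign_off(): hands the job in, once; it reports no verdict.
The state is a dict: "time_s": time; "joints": joint angles; "dq": joint speeds; "tau": joint torques, N m; "ee_pos": TCP position; "eef_rot": TCP orientation; "force": force on the tool from outside, world axes, zero at the start; "torque": the same for the moment, N m; "opening": opening from 0.0 (shut) to 1.0 (fully open).
Only numpy, scipy, OpenCV 4.12 (cv2) and the standard library are available. Lean on these libraries where they do the work, as an engineer would, in place of code of your own. Each camera call takes 0.05 s, during which the arm holds its last target.

## Working session

There is one attempt and no reset: what is moved stays moved. The work goes in short steps, Python scripts to look and compute and a tool call to move; the robot and the scene stay as the last step left them, time stands still between calls to the robot, and variables do not carry over. Pictures are saved under pics/ and viewed, and the job is handed in when it is done.

Besides the shell and the picture viewer there is one more tool, called after "Emit:" as name([rows], argument=value, ...), one row to a line, values as JSON. servo_tool: Moves the arm, as the interface text tells. Its arguments: {"type":"object","properties":{"series":{"type":"array"}},"required":["series"]}

```bash
ls; mkdir -p pics; python3 - <<'E'
from workcell import arm
import cv2,numpy as np
s=arm.read_state()
print(s)
for n in ["scene","side","wrist"]:
    p=arm.camera_params(n)
    print(n,p)
    im,d=arm.snapshot(n)
    cv2.imwrite(f"pics/{n}0.png",im[:,:,::-1]); np.save(f"pics/{n}0.npy",d)
E
```

```text
pics
{'time_s': 0.0, 'joints': array([68.85400593, 19.13203775,  2.28424134, 84.01186444, -0.76682269,
       76.9646374 , -3.35401622]), 'dq': array([-0.04407189,  0.09542816,  0.01557078, -0.01500011, -0.08213935,
        0.00584002, -0.02661629]), 'tau': array([-7.00614473e-04, -6.58542609e+01,  1.36576496e+00, -4.05561662e+01,
        1.69174850e-02,  1.26984349e-02, -2.61739166e-05]), 'ee_pos': array([ 0.17314503, -0.62605381,  0.23841114]), 'eef_rot': array([[ 9.63818632e-01,  2.66558320e-01, -5.53161328e-04],
       [ 2.66558864e-01, -9.63817423e-01,  1.53185894e-03],
       [-1.24816782e-04, -1.62388424e-03, -9.99998674e-01]]), 'force': array([-0.62430467, -0.1989091 , -0.40755946]), 'torque': array([ 0.01583504,  0.04534667, -0.00304863]), 'opening': 1.003906511600805}
scene {'fx': 419.188952520144, 'fy': 419.188952520144, 'cx': 327.7246335083667, 'cy': 198.843161330324, 'eye': array([1.33576366, 0.21431607, 1.07347831]), 'attitude': array([[-0.21971841, -0.77007836,  0.59891831],
       [ 0.97555896, -0.17527574,  0.13252595],
       [ 0.00292048,  0.61339851,  0.78976815]])}
side {'fx': 489.2637311044558, 'fy': 489.2637311044558, 'cx': 316.9545022877215, 'cy': 200.99845702858073, 'eye': array([0.43724374, 0.93307406, 0.81605425]), 'attitude': array([[-0.97895658,  0.11696901, -0.16721921],
       [-0.20398428, -0.5844507 ,  0.78537112],
       [-0.0058673 ,  0.80295432,  0.5960117 ]])}
wrist {'fx': 345.59915275923106, 'fy': 345.59915275923106, 'cx': 314.1351951056113, 'cy': 201.2098939290039, 'eye': array([ 0.25190149, -0.60493593,  0.37209212]), 'attitude': array([[ 0.26655742,  0.91457838,  0.30412747],
       [-0.96381652,  0.25366045,  0.08193959],
       [-0.00220493, -0.31496469,  0.94910083]])}
```

View pics/scene0.png

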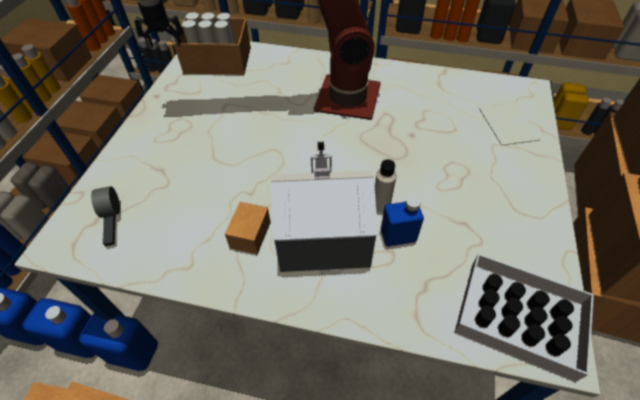

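View pics/side0.png

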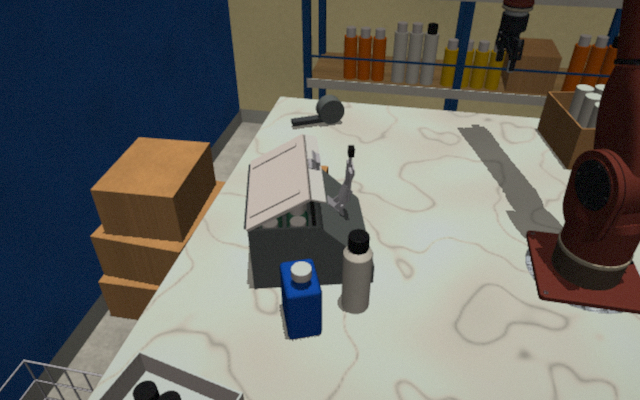

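The bin stands ahead of the robot with its front toward the base. The lid is partly open, around side (285,190), and the loop stands up, with its tab at side (351,152). I'll enlarge both views.

```bash
cat > h.py <<'E'
import numpy as np,cv2
from workcell import arm
def unproj(n,u,v,z,p=None):
    p=p or arm.camera_params(n)
    c=np.array([(u-p['cx'])/p['fx']*z,-(v-p['cy'])/p['fy']*z,-z])
    return p['eye']+p['attitude']@c
def proj(n,X,p=None):
    p=p or arm.camera_params(n)
    c=p['attitude'].T@(np.asarray(X)-p['eye'])
    return np.array([p['cx']+p['fx']*c[0]/-c[2],p['cy']-p['fy']*c[1]/-c[2]])
def cloud(n,d,p=None):
    p=p or arm.camera_params(n)
    v,u=np.mgrid[0:400,0:640]
    c=np.stack([(u-p['cx'])/p['fx']*d,-(v-p['cy'])/p['fy']*d,-d],-1)
    return p['eye']+c@p['attitude'].T
E
python3 - <<'E'
import cv2
a=cv2.imread('pics/scene0.png')[130:280,220:440]; cv2.imwrite('pics/c1.png',cv2.resize(a,None,fx=3.6,fy=3.6,interpolation=2))
a=cv2.imread('pics/side0.png')[130:350,220:420]; cv2.imwrite('pics/c2.png',cv2.resize(a,None,fx=2.7,fy=2.7,interpolation=2))
E
```

```text
(no output)
```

View pics/c1.png

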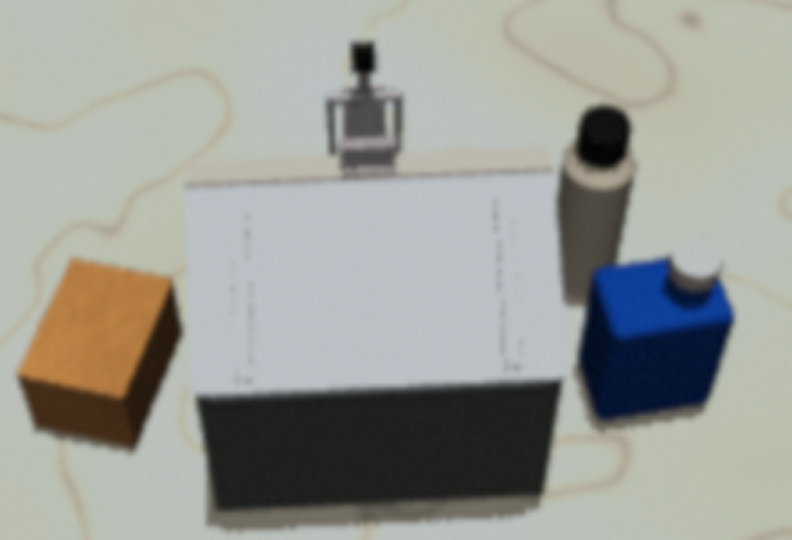

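View pics/c2.png

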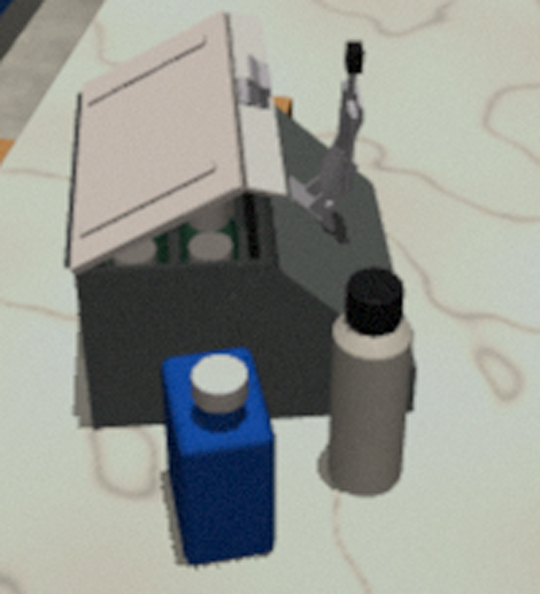

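View pics/wrist0.png

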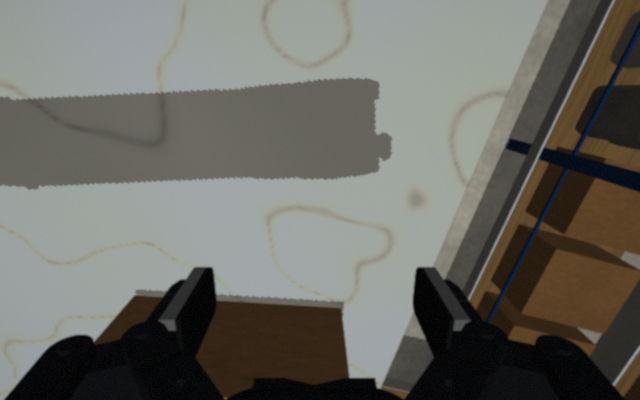

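```bash
python3 - <<'E'
from h import *
P={n:arm.camera_params(n) for n in('scene','side')}
D={n:np.load(f'pics/{n}0.npy') for n in P}
C={n:cloud(n,D[n],P[n]) for n in P}
def at(n,u,v): return C[n][int(round(v)),int(round(u))].round(4)
# lid plane from scene
r=C['scene'][188:230,285:362].reshape(-1,3); 
c=r.mean(0); n=np.linalg.svd(r-c)[2][2]; n*=np.sign(n[2]); res=(r-c)@n
print('lid',c,n,res.std(), 'tilt',np.degrees(np.arccos(n[2])),'yaw',np.degrees(np.arctan2(-n[1],-n[0])))
r=C['scene'][248:262,290:360].reshape(-1,3); c2=r.mean(0); n2=np.linalg.svd(r-c2)[2][2]; n2*=np.sign(n2[0]);print('back',c2,n2,((r-c2)@n2).std(),'yaw',np.degrees(np.arctan2(n2[1],n2[0])))
r=C['side'][250:275,260:275].reshape(-1,3)
c3=r.mean(0); n3=np.linalg.svd(r-c3)[2][2]; n3*=np.sign(n3[1]);print('leftside',c3,n3,((r-c3)@n3).std(),'yaw',np.degrees(np.arctan2(-n3[0],n3[1])))
# corners
def ray_plane(nm,u,v,c,n):
    p=P[nm]; d=unproj(nm,u,v,1,p)-p['eye']; t=((c-p['eye'])@n)/(d@n); return p['eye']+t*d
for u,v in[(275,239.7),(376,235),(271.7,181),(373,177)]: 
    c_=np.array(c) 
    print('lidcorner',ray_plane('scene',u,v,np.array(c if False else C['scene'][188:230,285:362].reshape(-1,3).mean(0)),n).round(4))
for u,v in[(280.3,270.8),(370,266.7)]: print('bot',ray_plane('scene',u,v,np.zeros(3),np.array([0,0,1.])).round(4))
print('tab side',at('side',351,152),[at('side',351+i,v) for i in(-1,0,1) for v in(150,155)])
print('tab scene',at('scene',321,146),at('scene',321,150),at('scene',320,143))
m=C['scene'][135:190,300:345]
E
```

```text
lid [0.71704848 0.06523283 0.21423445] [-0.75743861 -0.17160205  0.62995198] 0.03086304731351061 tilt 50.95342041554421 yaw 12.765195982838213
back [0.77505367 0.08241444 0.08638315] [ 0.85860168  0.19863228 -0.47259747] 0.010489296402159322 yaw 13.025875465434774
leftside [0.70458117 0.20111234 0.07969603] [0.95517798 0.29008283 0.05905066] 0.009312092096389796 yaw -73.10672335359591
lidcorner [1.139  0.1199 0.7365]
lidcorner [1.091  0.2121 0.7039]
lidcorner [2.6658 0.8113 2.7607]
lidcorner [2.34   0.2693 2.2212]
bot [ 0.806  -0.0408  0.    ]
bot [0.7362 0.2074 0.    ]
tab side [0.5541 0.0279 0.2718] [array([0.5559, 0.0319, 0.2789]), array([0.5558, 0.0296, 0.265 ]), array([0.5539, 0.0313, 0.2787]), array([0.5536, 0.0297, 0.2654]), array([0.5519, 0.0296, 0.278 ]), array([0.5516, 0.0288, 0.2651])]
tab scene [0.5602 0.0236 0.2755] [0.5571 0.0227 0.2571] [0.5581 0.0205 0.284 ]
```

```bash
cat >> h.py <<'E'
def plane(r,it=4,tol=0.01):
    r=r.reshape(-1,3); r=r[np.isfinite(r).all(1)]
    rng=np.random.default_rng(0); best=None
    for _ in range(300):
        a=r[rng.choice(len(r),3,False)]; n=np.cross(a[1]-a[0],a[2]-a[0]); L=np.linalg.norm(n)
        if L<1e-9: continue
        n/=L; m=abs((r-a[0])@n)<tol
        if best is None or m.sum()>best.sum(): best=m
    for _ in range(it):
        c=r[best].mean(0); n=np.linalg.svd(r[best]-c)[2][2]; best=abs((r-c)@n)<tol
    return c,n,((r[best]-c)@n).std(),best.mean()
E
python3 - <<'E'
from h import *
P={n:arm.camera_params(n) for n in('scene','side')}
D={n:np.load(f'pics/{n}0.npy') for n in P}
for n in D: D[n][D[n]==0]=np.nan
C={n:cloud(n,D[n],P[n]) for n in P}
print(np.isnan(D['scene']).mean())
def rp(nm,u,v,c,n):
    p=P[nm]; d=unproj(nm,u,v,1,p)-p['eye']; t=((c-p['eye'])@n)/(d@n); return p['eye']+t*d
deg=np.degrees
c,n,s,f=plane(C['scene'][188:230,285:362]); n*=np.sign(n[2]); print('lid scene',c,n,s,f,'tilt',deg(np.arccos(n[2])),'yaw',deg(np.arctan2(-n[1],-n[0])))
for u,v in[(275,239.7),(376,235),(271.7,181),(373,177)]: print(rp('scene',u,v,c,n).round(4))
c,n,s,f=plane(C['side'][160:215,255:300]); n*=np.sign(n[2]); print('lid side',c,n,s,f,'tilt',deg(np.arccos(n[2])),'yaw',deg(np.arctan2(-n[1],-n[0])))
c,n,s,f=plane(C['scene'][244:264,290:360]); n*=np.sign(n[0]); print('back',c,n,s,f,'yaw',deg(np.arctan2(n[1],n[0])))
c,n,s,f=plane(C['side'][230:275,255:275]); n*=np.sign(n[1]); print('left',c,n,s,f,'yaw',deg(np.arctan2(-n[0],n[1])))
c,n,s,f=plane(C['side'][190:220,335:355]); n*=np.sign(n[2]); print('slope?',c,n,s,f)
E
```

```text
0.00387890625
lid scene [0.71493682 0.06472401 0.21130188] [0.46229074 0.13239366 0.87678914] 0.002147255623469144 1.0 tilt 28.74256832497523 yaw -164.01902140811686
[ 0.8116 -0.0372  0.1757]
[0.7412 0.2089 0.1757]
[ 0.6853 -0.0776  0.2484]
[0.6136 0.1748 0.2481]
lid side [0.70453983 0.10059002 0.21305797] [0.45862793 0.12900634 0.8792143 ] 0.001403427408284403 0.9647058823529412 tilt 28.452270453113364 yaw -164.28936642265748
back [0.77268889 0.08188005 0.08725762] [ 0.96158454  0.27448564 -0.00357933] 0.0010795521670919229 1.0 yaw 15.93146885752225
left [0.70854213 0.20007073 0.10677081] [-2.76061143e-01  9.61139966e-01  4.59273213e-04] 0.0014250386559295993 1.0 yaw 16.02526304504487
slope? [0.56542044 0.00508047 0.09940923] [-0.79301967 -0.15682686  0.58866385] 0.002967932828953468 0.6722408026755853
```

```bash
cat >> h.py <<'E'
YAW=np.radians(15.95)
EX=np.array([np.cos(YAW),np.sin(YAW),0]);EY=np.array([-np.sin(YAW),np.cos(YAW),0]);EZ=np.array([0,0,1.])
R=np.stack([EX,EY,EZ],1)
bx=np.array([0.77268889,0.08188005,0.])@EX-0.150
by=np.array([0.70854213,0.20007073,0.])@EY-0.130
O=bx*EX+by*EY
def w(b): return O+R@np.asarray(b,float)   # bin->world (m)
def b(wd): return R.T@(np.asarray(wd)-O)
PIN=np.array([-.058,0,.140])
U=np.array([1,0,1])/2**.5; OUT=np.array([-1,0,1])/2**.5
def lev(a): return -U*np.cos(a)+OUT*np.sin(a), OUT*np.cos(a)+U*np.sin(a)
def axis(a):
    d,n=lev(a); return PIN+.0235*d-.0048*n
def ldir(a,l):
    f=-(a+l); return U*np.cos(f)+OUT*np.sin(f)
def bar(a,l): return axis(a)+.0715*ldir(a,l)
def tab(a,l): return axis(a)+.1115*ldir(a,l)
HINGE=np.array([.150,0,.170])
def onlid(q,v): # v: bin point at q=0, rotates by q opening (front up)
    r=np.asarray(v)-HINGE; c,s=np.cos(q),np.sin(q)
    return HINGE+np.array([c*r[0]+s*r[2],r[1],-s*r[0]+c*r[2]])
SEAT0=PIN+.048*U-.0048*OUT
def seat(q): return onlid(q,SEAT0)
def lidfront(q): return onlid(q,HINGE+np.array([-.145,0,.007]))
E
python3 - <<'E'
from h import *
from scipy.optimize import least_squares
print('O',O,'yaw',15.95)
P={n:arm.camera_params(n) for n in('scene','side')}
obs=[('scene',320.8,145.8),('side',351.1,151.1)]
f=lambda x:np.concatenate([proj(n,w(tab(*x)),P[n])-[u,v] for n,u,v in obs])
for x0 in[(1.5,-2.5),(2.2,-3),(1,-2.5),(.5,-2)]:
    r=least_squares(f,x0);print(r.x,r.cost,r.fun.round(1), 'phi',-np.degrees(r.x.sum()), 'tab',tab(*r.x).round(4),w(tab(*r.x)).round(4),'bar',bar(*r.x).round(4))
def draw(a,l,q,nm,src,out,box,sc):
    im=cv2.imread(src); x0,x1,y0,y1=box; im=cv2.resize(im[y0:y1,x0:x1],None,fx=sc,fy=sc,interpolation=2)
    def pt(B): 
        u=proj(nm,w(B),P[nm]); return tuple(int(round(t)) for t in ((u-[x0,y0]+.5)*sc))
    Y=np.array([0,1,0])
    def line(A,B,c): cv2.line(im,pt(A),pt(B),c,1)
    line(PIN-Y*.017,PIN+Y*.017,(0,0,255)); d,n=lev(a)
    for s in(-1,1): line(PIN+s*.017*Y,PIN+.097*d+s*.017*Y,(0,0,255))
    line(axis(a),tab(a,l),(0,255,0)); line(bar(a,l)-Y*.026,bar(a,l)+Y*.026,(0,255,0))
    line(seat(q)-Y*.02,seat(q)+Y*.02,(255,0,0))
    for y in(-.133,.133): line(HINGE+y*Y,lidfront(q)+y*Y,(255,0,255))
    line(lidfront(q)-.133*Y,lidfront(q)+.133*Y,(255,0,255))
    for y in(-.13,.13):
        pts=[[0,y,.17],[-.12,y,.05],[-.12,y,0],[.15,y,0],[.15,y,.17]]
        for A,B in zip(pts,pts[1:]): line(np.array(A),np.array(B),(0,255,255))
    cv2.imwrite(out,im)
for i,x0 in enumerate([(2.2,-3),(.5,-2)]):
    r=least_squares(f,x0); a,l=r.x
    draw(a,l,.5,'scene','pics/scene0.png',f'pics/o_sc{i}.png',(220,440,130,280),3.6)
    draw(a,l,.5,'side','pics/side0.png',f'pics/o_si{i}.png',(280,400,130,250),5)
E
```

```text
O [0.62811517 0.04187946 0.        ] yaw 15.95
[ 1.87038107 -2.68295492] 0.051234049765010815 [-0.3  0.1  0.  -0.1] phi 46.55705210313694 tab [-0.0762  0.      0.27  ] [0.5548 0.0209 0.27  ] bar [-0.0752  0.      0.23  ]
[ 1.87038108 -2.68295493] 0.05123404976501282 [-0.3  0.1  0.  -0.1] phi 46.5570522196099 tab [-0.0762  0.      0.27  ] [0.5548 0.0209 0.27  ] bar [-0.0752  0.      0.23  ]
[ 1.87038109 -2.68295494] 0.05123404976501697 [-0.3  0.1  0.  -0.1] phi 46.55705228209896 tab [-0.0762  0.      0.27  ] [0.5548 0.0209 0.27  ] bar [-0.0752  0.      0.23  ]
[ 1.87038106 -2.6829549 ] 0.051234049765012654 [-0.3  0.1  0.  -0.1] phi 46.55705202740038 tab [-0.0762  0.      0.27  ] [0.5548 0.0209 0.27  ] bar [-0.0752  0.      0.23  ]
```

View pics/o_sc0.png

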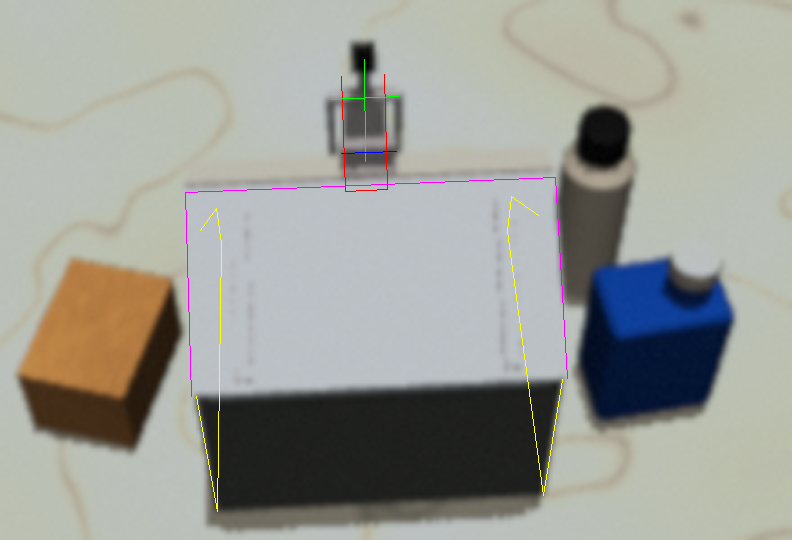

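View pics/o_si0.png

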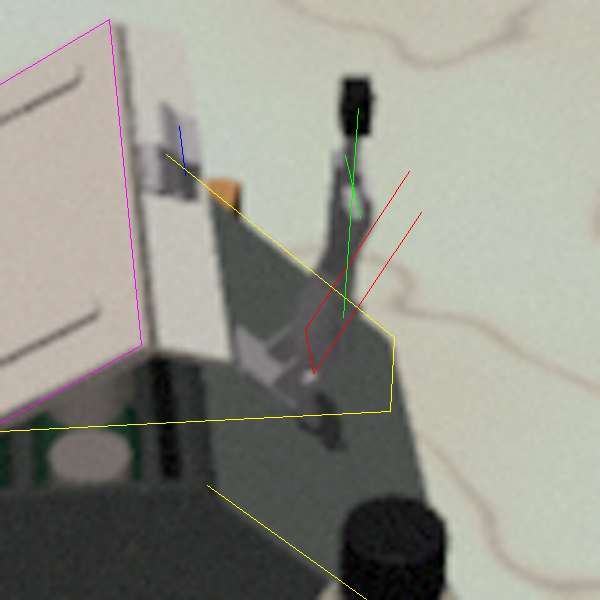

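```bash
python3 - <<'E'
from h import *
from scipy.optimize import least_squares
P={n:arm.camera_params(n) for n in('scene','side')}
obs=[('scene',320.8,145.8),('side',351.1,151.1)]
f=lambda x:np.concatenate([proj(n,w(tab(*x)),P[n])-[u,v] for n,u,v in obs])
for a in np.arange(1.2,2.51,.1):
    r=least_squares(lambda l:f((a,l[0])),[-a-.8]);print(round(a,2),r.x.round(3),r.fun.round(1),'phi',-np.degrees(a+r.x[0]).round(1),'tab',tab(a,r.x[0]).round(4))
E
python3 - <<'E'
import cv2
a=cv2.imread('pics/side0.png')[145:215,315:375]; a=cv2.resize(a,None,fx=8.5,fy=8.5,interpolation=2)
a=cv2.convertScaleAbs(a,alpha=1.3,beta=10); cv2.imwrite('pics/c3.png',a)
E
```

```text
1.2 [-1.976] [-0.3  2.5  1.7  5.2] phi 44.5 tab [-0.0804  0.      0.2566]
1.3 [-2.076] [-0.3  2.1  1.4  4.3] phi 44.4 tab [-0.0797  0.      0.2589]
1.4 [-2.177] [-0.3  1.7  1.2  3.4] phi 44.5 tab [-0.079   0.      0.2611]
1.5 [-2.28] [-0.3  1.3  0.9  2.6] phi 44.7 tab [-0.0783  0.      0.2633]
1.6 [-2.386] [-0.3  1.   0.6  1.8] phi 45.0 tab [-0.0777  0.      0.2653]
1.7 [-2.494] [-0.3  0.6  0.4  1. ] phi 45.5 tab [-0.0771  0.      0.2672]
1.8 [-2.604] [-0.3  0.3  0.2  0.4] phi 46.1 tab [-0.0766  0.      0.2689]
1.9 [-2.716] [-0.3  0.  -0.  -0.2] phi 46.8 tab [-0.0761  0.      0.2704]
2.0 [-2.831] [-0.3 -0.2 -0.1 -0.7] phi 47.6 tab [-0.0758  0.      0.2717]
2.1 [-2.948] [-0.3 -0.4 -0.2 -1.2] phi 48.6 tab [-0.0755  0.      0.2728]
2.2 [-3.066] [-0.3 -0.6 -0.3 -1.5] phi 49.6 tab [-0.0754  0.      0.2736]
2.3 [-3.186] [-0.3 -0.7 -0.3 -1.7] phi 50.8 tab [-0.0753  0.      0.2741]
2.4 [-3.307] [-0.3 -0.8 -0.3 -1.8] phi 52.0 tab [-0.0753  0.      0.2744]
2.5 [-3.43] [-0.3 -0.8 -0.3 -1.8] phi 53.3 tab [-0.0754  0.      0.2743]
```

View pics/c3.png

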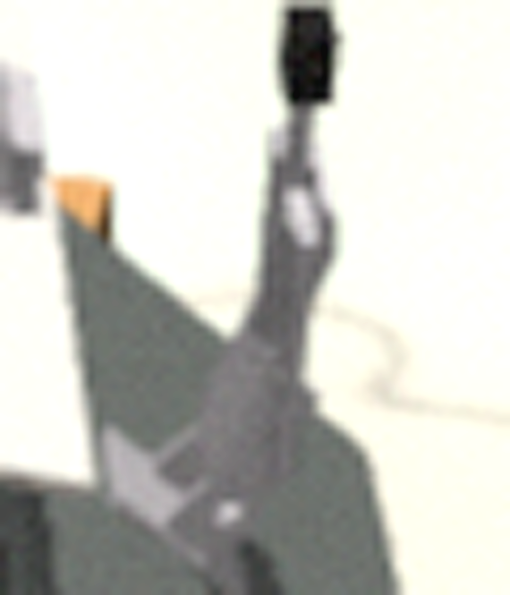

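```bash
cat >> h.py <<'E'
from scipy.spatial.transform import Rotation as Ro
def need(target_bin,Rt=None):
    s=arm.read_state(); T=s['eef_rot']; d=T.T@(w(target_bin)-s['ee_pos'])*100
    print('t',s['time_s'],'tcp bin',b(s['ee_pos']).round(4),'shift cm',d.round(2),'F bin',(R.T@s['force']).round(1),'open',round(s['opening'],3))
    if Rt is not None: print('rotvec deg',np.degrees(Ro.from_matrix(T.T@Rt).as_rotvec()).round(2))
def tool(el): # tool z elevation angle (deg) in bin xz plane; tool y=-EY
    e=np.radians(el); z=R@np.array([np.cos(e),0,np.sin(e)]); y=-EY; return np.stack([np.cross(y,z),y,z],1)
E
python3 - <<'E'
from h import *
need([.02,-.07,.32],tool(-90)); print(arm.nose_length)
E
```

```text
t 0.15 tcp bin [-0.6211 -0.5173  0.2386] shift cm [ 63.72 -45.29  -8.09] F bin [ 0.5 -0.4 -0.4] open 1.001
rotvec deg [-0.07  0.01 -0.49]
0.008
```

Emit:
servo_tool([
  [[4.0, -2.8, -3.0], [0, 0, -0.5], 0],
  [[4.0, -2.8, -3.0], [0, 0, 0], 0],
  [[4.4, -3.1, -2.1], [0, 0, 0], 0],
  [[4.5, -3.2, 0], [0, 0, 0], 0],
  [[4.5, -3.2, 0], [0, 0, 0], 0],
])

```text
time_s: 0.78
ee_pos: [0.3387, -0.4212, 0.3205]
eef_rot: [[0.961, 0.275, 0.0], [0.275, -0.961, -0.0], [0.0, 0.0, -1.0]]
force: [1.7, -0.2, 0.7]
opening: 0.0
```

Emit:
servo_tool([
  [[4.5, -3.2, 0], [0, 0, 0], 0],
  [[4.5, -3.2, 0], [0, 0, 0], 0],
  [[4.5, -3.2, 0], [0, 0, 0], 0],
  [[4.5, -3.2, 0], [0, 0, 0], 0],
  [[4.5, -3.2, 0], [0, 0, 0], 0],
])

```text
time_s: 1.4
ee_pos: [0.5109, -0.2056, 0.3203]
eef_rot: [[0.962, 0.275, -0.0], [0.275, -0.962, -0.0], [-0.0, 0.0, -1.0]]
force: [1.1, -0.7, -0.3]
opening: 0.0
```

```bash
python3 - <<'E'
from h import *
need([.02,-.07,.32],tool(-90))
E
```

```text
t 1.4 tcp bin [-0.1807 -0.2057  0.3203] shift cm [ 20.07 -13.57   0.03] F bin [ 0.8 -1.  -0.3] open 0.0
rotvec deg [ 0.01  0.   -0.01]
```

Emit:
servo_tool([
  [[4.0, -2.7, 0], [0, 0, 0], 0],
  [[4.0, -2.7, 0], [0, 0, 0], 0],
  [[4.0, -2.7, 0], [0, 0, 0], 0],
  [[4.0, -2.7, 0], [0, 0, 0], 0],
  [[4.0, -2.7, 0], [0, 0, 0], 0],
])

```text
time_s: 2.02
ee_pos: [0.6661, -0.0213, 0.32]
eef_rot: [[0.962, 0.274, -0.0], [0.274, -0.962, -0.0], [-0.0, 0.0, -1.0]]
force: [0.8, -0.5, -0.9]
opening: 0.001
```

```bash
python3 - <<'E'
from h import *
need([.02,-.07,.32],tool(-90))
for n in ['scene','side','wrist']:
    im,d=arm.snapshot(n); cv2.imwrite(f'pics/{n}1.png',im[:,:,::-1]); np.save(f'pics/{n}1.npy',d)
a=cv2.imread('pics/side1.png')[60:260,220:420]; cv2.imwrite('pics/c4.png',cv2.resize(a,None,fx=3,fy=3,interpolation=2))
E
```

```text
t 2.025 tcp bin [ 0.0192 -0.0712  0.32  ] shift cm [ 0.08 -0.12  0.  ] F bin [ 0.6 -0.7 -0.9] open 0.001
rotvec deg [ 0.    0.03 -0.02]
```

View pics/c4.png

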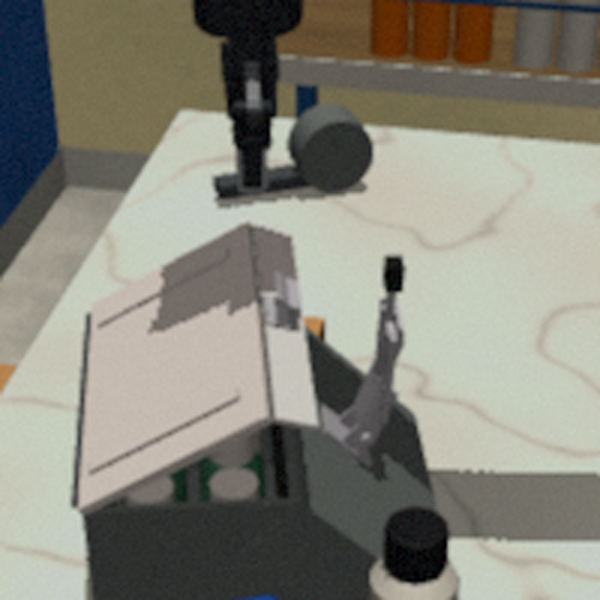

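View pics/wrist1.png

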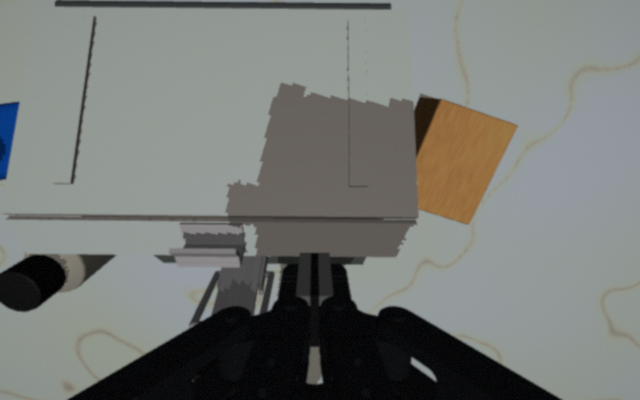

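Emit:
servo_tool([
  [[0.1, -0.1, 3], [0, 0, 0], 0],
  [[0, 0, 3], [0, 0, 0], 0],
  [[0, 0, 1.5], [0, 0, 0], 0],
  [[0, 0, 1], [0, 0, 0], 0],
  [[0, 0, 1], [0, 0, 0], 0],
])

```text
time_s: 2.8
ee_pos: [0.6664, -0.0213, 0.2258]
eef_rot: [[0.962, 0.274, 0.002], [0.274, -0.962, -0.0], [0.001, 0.001, -1.0]]
force: [-0.7, -0.0, 1.0]
opening: -0.001
```

Emit:
servo_tool([
  [[0, 0, 1], [0, 0, 0], 0],
  [[0, 0, 0.7], [0, 0, 0], 0],
  [[0, 0, 0.6], [0, 0, 0], 0],
  [[0, 0, 0.5], [0, 0, 0], 0],
  [[0, 0, 0.2], [0, 0, 0], 0],
])

```text
time_s: 3.42
ee_pos: [0.666, -0.021, 0.195]
eef_rot: [[0.961, 0.275, -0.0], [0.275, -0.961, 0.0], [-0.0, -0.0, -1.0]]
force: [-0.3, -0.4, -0.4]
opening: -0.004
```

```bash
python3 - <<'E'
from h import *
need([.02,-.07,.189],tool(-90))
im,d=arm.snapshot('side'); cv2.imwrite('pics/side2.png',im[:,:,::-1])
a=im[110:260,220:420,::-1]; cv2.imwrite('pics/c5.png',cv2.resize(a,None,fx=4,fy=4,interpolation=2))
E
```

```text
t 3.425 tcp bin [ 0.0191 -0.0708  0.195 ] shift cm [ 0.09 -0.08  0.6 ] F bin [-0.4 -0.3 -0.4] open -0.004
rotvec deg [-0.01  0.01  0.01]
```

View pics/c5.png

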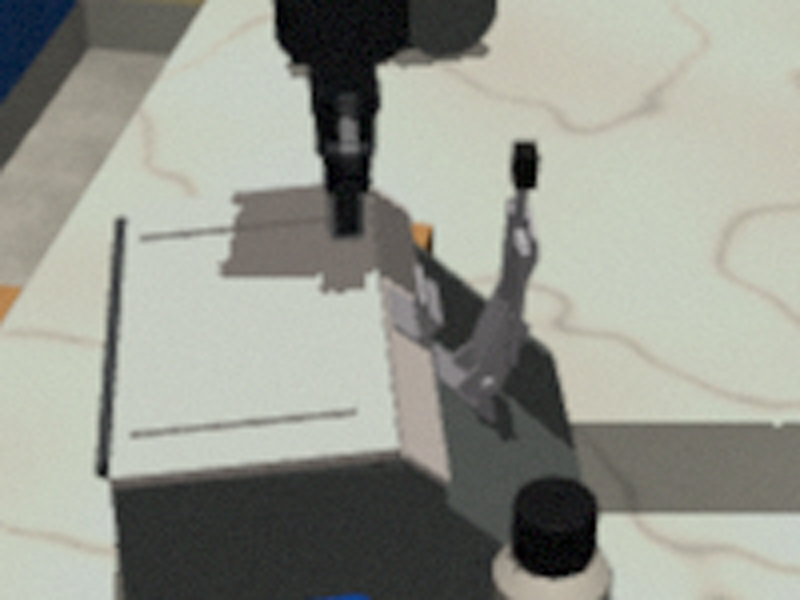

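The lid is nearly down, with its front corner at about (450,480) in the crop and the tool near (345,220). I'll press the last few mm.

Emit:
servo_tool([
  [[0, 0, 0.3], [0, 0, 0], 0],
  [[0, 0, 0.2], [0, 0, 0], 0],
  [[0, 0, 0.2], [0, 0, 0], 0],
  [[0, 0, 0.1], [0, 0, 0], 0],
  [[0, 0, 0], [0, 0, 0], 0],
])

```text
time_s: 4.1
ee_pos: [0.666, -0.0211, 0.1881]
eef_rot: [[0.962, 0.275, 0.0], [0.275, -0.962, -0.0], [0.0, 0.0, -1.0]]
force: [-2.9, -0.9, 6.6]
opening: -0.002
```

Emit:
servo_tool([
  [[0, 0, 0.1], [0, 0, 0], 0],
  [[0, 0, 0.1], [0, 0, 0], 0],
  [[0, 0, 0], [0, 0, 0], 0],
])

```text
time_s: 4.47
ee_pos: [0.6659, -0.0211, 0.1867]
eef_rot: [[0.962, 0.275, 0.0], [0.275, -0.962, -0.0], [0.0, 0.001, -1.0]]
force: [-5.8, -1.2, 11.6]
opening: 0.002
```

Emit:
servo_tool([
  [[0, 0, -1], [0, 0, 0], 0],
  [[0, 0, -5], [0, 0, 0], 0],
  [[0, 0, -6], [0, 0, 0], 0],
  [[-2, 0, -6], [0, 0, 0], 0],
  [[-5, 3, -3], [0, 0, 0], 0],
])

```text
time_s: 5.1
ee_pos: [0.6097, -0.064, 0.3967]
eef_rot: [[0.96, 0.281, 0.004], [0.281, -0.96, 0.002], [0.005, -0.0, -1.0]]
force: [0.4, -1.7, 0.4]
opening: -0.001
```

Emit:
servo_tool([
  [[-6, -2, 0], [0, 0, 0], 100],
  [[-6, -3, 0], [0, 0, 0], 100],
  [[-2, -3, 0], [0, 0, 0], 100],
  [[0, -2, 0], [0, 0, 0], 100],
])

```text
time_s: 5.6
ee_pos: [0.451, -0.0094, 0.3943]
eef_rot: [[0.962, 0.274, 0.002], [0.274, -0.962, -0.001], [0.002, 0.002, -1.0]]
force: [0.4, 0.1, 0.8]
opening: 0.846
```

```bash
python3 - <<'E'
from h import *
need([-.0755,0,.40],tool(-90))
P={}
for n in ['wrist','scene','side']:
    P[n]=arm.camera_params(n); im,d=arm.snapshot(n); cv2.imwrite(f'pics/{n}3.png',im[:,:,::-1]); np.save(f'pics/{n}3.npy',d)
np.save('pics/P3.npy',P,allow_pickle=True)
a=cv2.imread('pics/side3.png')[110:260,240:440]; cv2.imwrite('pics/c6.png',cv2.resize(a,None,fx=4,fy=4,interpolation=2))
d=np.load('pics/scene3.npy');d[d==0]=np.nan
c,n,s,f=plane(cloud('scene',d,P['scene'])[200:232,290:360]);n*=np.sign(n[2]);print(c,n,s,f)
print('lid q',np.arctan2(n@EX,n[2]), 'z at c', c[2], b(c))
E
```

```text
t 5.6 tcp bin [-0.1844 -0.0007  0.3943] shift cm [10.89 -0.07 -0.55] F bin [ 0.4 -0.   0.8] open 0.846
rotvec deg [ 0.12 -0.1  -0.02]
[0.71272825 0.06807452 0.17902775] [0.02974493 0.00435626 0.99954803] 0.0017522141751999433 1.0
lid q 0.029801546921855774 z at c 0.17902775386165096 [0.08855399 0.00193506 0.17902775]
```

View pics/c6.png

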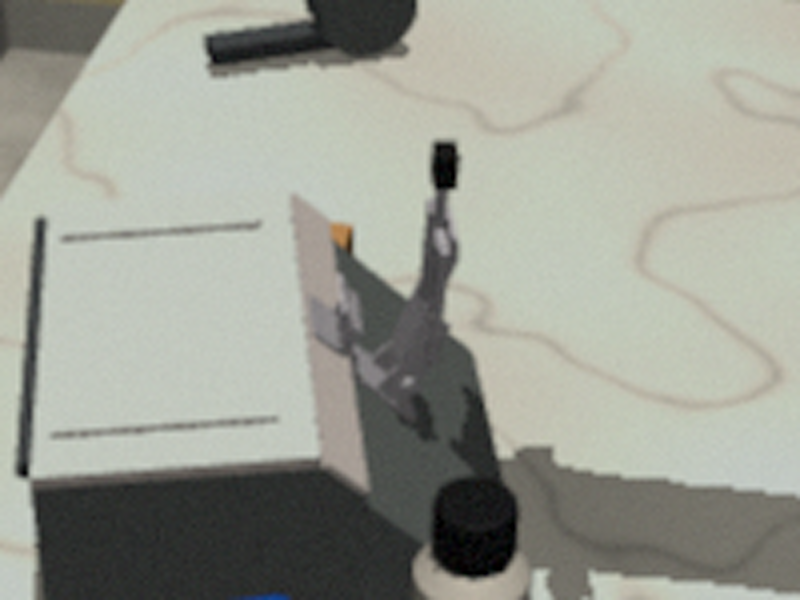

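View pics/wrist3.png

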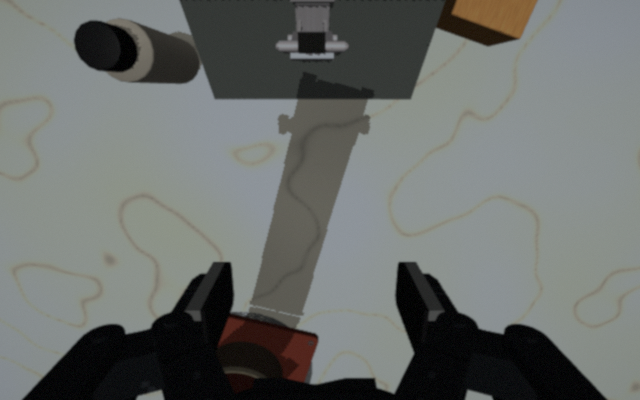

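View pics/scene3.png

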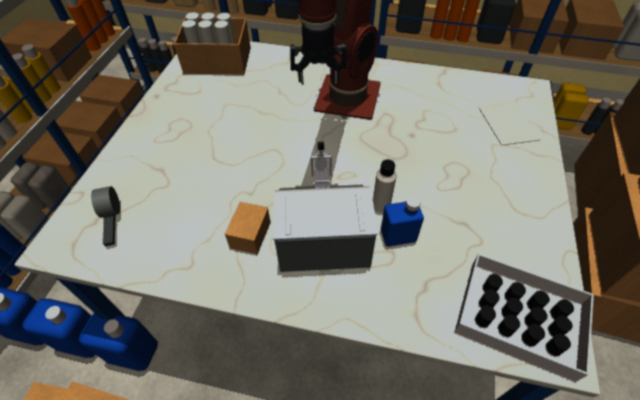

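The lid is shut, with q≈0.03. In the wrist view the tab is at (312,42) and the loop bar ends are at (277,46) and (347,46). I'll refine the loop pose from depth.

```bash
python3 - <<'E'
from h import *
P=np.load('pics/P3.npy',allow_pickle=True).item()
for n in P:
    d=np.load(f'pics/{n}3.npy'); d[d==0]=np.nan; C=(cloud(n,d,P[n])-O)@R
    im=cv2.imread(f'pics/{n}3.png').astype(int).max(2)
    m=(im<60)&(abs(C[...,0]+.076)<.03)&(abs(C[...,1])<.02)&(C[...,2]>.25)&(C[...,2]<.30)
    v,u=np.nonzero(m); q=C[m]
    if len(q): print(n,len(q),'px',u.mean().round(1),v.mean().round(1),'mean',q.mean(0).round(4),'min',np.percentile(q,5,axis=0).round(4),'max',np.percentile(q,95,axis=0).round(4))
    # full latch cloud profile
    m=(C[...,0]<-.03)&(C[...,0]>-.13)&(abs(C[...,1])<.03)&(C[...,2]>.16)&(C[...,2]<.32)
    q=C[m]; 
    for z0 in np.arange(.16,.29,.01):
        k=q[(q[:,2]>=z0)&(q[:,2]<z0+.01)]
        if len(k)>2: print('  z',z0.round(3),len(k),'x',np.percentile(k[:,0],[5,50,95]).round(4),'y',np.percentile(k[:,1],[5,95]).round(4))
for a in(2.,2.1,2.2,2.3,2.4):
    l=-a-np.radians(49.5); print(a,tab(a,l).round(4),bar(a,l).round(4), (PIN+.097*lev(a)[0]).round(4))
E
```

```text
wrist 555 px 311.3 42.3 mean [-0.0752  0.0007  0.2809] min [-0.0805 -0.0076  0.2797] max [-0.0698  0.0087  0.2821]
  z 0.16 53 x [-0.0717 -0.0592 -0.0559] y [-0.023   0.0247]
  z 0.17 31 x [-0.0754 -0.0605 -0.059 ] y [-0.0213  0.02  ]
  z 0.18 5 x [-0.0726 -0.0721 -0.072 ] y [-0.0229  0.0251]
  z 0.19 5 x [-0.0735 -0.0733 -0.073 ] y [-0.0257  0.0263]
  z 0.21 13 x [-0.075  -0.075  -0.0748] y [-0.0158  0.0169]
  z 0.22 77 x [-0.0819 -0.0818 -0.0815] y [-0.0144  0.0158]
  z 0.23 704 x [-0.0812 -0.0746 -0.069 ] y [-0.0245  0.0253]
  z 0.26 26 x [-0.0804 -0.0803 -0.0802] y [-0.0072  0.0086]
  z 0.27 61 x [-0.0809 -0.0766 -0.0701] y [-0.0076  0.0089]
  z 0.28 506 x [-0.0805 -0.075  -0.0697] y [-0.0076  0.0087]
scene 50 px 320.5 145.7 mean [-7.240e-02 -1.000e-04  2.747e-01] min [-0.0795 -0.007   0.2637] max [-0.0693  0.0065  0.2833]
  z 0.16 56 x [-0.0697 -0.0602 -0.0558] y [-0.0267  0.0229]
  z 0.17 62 x [-0.0703 -0.0639 -0.0587] y [-0.0257  0.0231]
  z 0.18 53 x [-0.073  -0.0668 -0.0625] y [-0.0265  0.0231]
  z 0.19 49 x [-0.073  -0.0698 -0.067 ] y [-0.0252  0.023 ]
  z 0.2 51 x [-0.0775
[... 1116 characters left out ...]
.24 12 x [-0.074  -0.0717 -0.0698] y [-0.0013  0.0089]
  z 0.25 10 x [-0.0755 -0.0723 -0.0705] y [0.001  0.0092]
  z 0.26 23 x [-0.0789 -0.0727 -0.0679] y [-0.0067  0.0122]
  z 0.27 25 x [-0.079  -0.0723 -0.0679] y [0.0043 0.0121]
  z 0.28 30 x [-0.0798 -0.0742 -0.069 ] y [-0.0057  0.0099]
2.0 [-0.0794  0.      0.2715] [-0.0763  0.      0.2316] [-0.0918  0.      0.2309]
2.1 [-0.0773  0.      0.2727] [-0.0742  0.      0.2328] [-0.0826  0.      0.2338]
2.2 [-0.0751  0.      0.2736] [-0.072   0.      0.2337] [-0.0731  0.      0.2358]
2.3 [-0.0729  0.      0.2743] [-0.0697  0.      0.2345] [-0.0634  0.      0.2368]
2.4 [-0.0705  0.      0.2748] [-0.0674  0.      0.235 ] [-0.0538  0.      0.2369]
```

```bash
cat >> h.py <<'E'
from scipy.optimize import least_squares
QR=.032
def solve_bar(B,x0): # returns a, phi(rad)
    r=least_squares(lambda x:(axis(x[0])+.0715*(U*np.cos(x[1])+OUT*np.sin(x[1]))-B)[[0,2]]*1000,x0); return r.x,r.cost
def solve_tab(B,x0):
    r=least_squares(lambda x:(axis(x[0])+.1115*(U*np.cos(x[1])+OUT*np.sin(x[1]))-B)[[0,2]]*1000,x0); return r.x,r.cost
def pt(a,phi,r): return axis(a)+r*(U*np.cos(phi)+OUT*np.sin(phi))
E
python3 - <<'E'
from h import *
S=seat(QR); print('seat',S,'lid front top',lidfront(QR))
x,c=solve_tab(np.array([-.075,0,.2725]),(2.2,.85)); print('cur',x,c)
for du,do in[(30,30),(25,20),(20,10),(20,0),(17,-3),(14,-3),(11,-3),(8,-3),(4,-3),(0,-3),(0,0),(-1,0)]:
    B=S+du/1000*U+do/1000*OUT
    for x0 in((1.9,0.),(1.2,-.2)):
        x,c=solve_bar(B,x0)
        T=pt(*x,.1115); T1=T-.010*(U*np.cos(x[1])+OUT*np.sin(x[1]))
        lidz=.177+QR*(.15-T[0])
        print(du,do,'a',x[0].round(3),'phi',np.degrees(x[1]).round(1),'el',(45+np.degrees(x[1])).round(1),'c',round(c,2),'tab',T.round(4),'h over lid',(T[2]-lidz).round(4))
E
```

```text
seat [-0.02055989  0.          0.17600707] lid front top [0.0052982  0.         0.18163562]
cur [2.06606134 0.8363416 ] 1.04270087930368e-21
30 30 a 2.241 phi 6.1 el 51.1 c 0.0 tab [0.0046 0.     0.2496] h over lid 0.0679
30 30 a 2.241 phi 6.1 el 51.1 c 0.0 tab [0.0046 0.     0.2496] h over lid 0.0679
25 20 a 2.007 phi -3.5 el 41.5 c 0.0 tab [0.0129 0.     0.2343] h over lid 0.053
25 20 a 2.007 phi -3.5 el 41.5 c 0.0 tab [0.0129 0.     0.2343] h over lid 0.053
20 10 a 1.856 phi -12.0 el 33.0 c 0.0 tab [0.0201 0.     0.219 ] h over lid 0.0378
20 10 a 1.856 phi -12.0 el 33.0 c 0.0 tab [0.0201 0.     0.219 ] h over lid 0.0378
20 0 a 1.973 phi -20.1 el 24.9 c 0.0 tab [0.0299 0.     0.207 ] h over lid 0.0262
20 0 a 1.973 phi -20.1 el 24.9 c 0.0 tab [0.0299 0.     0.207 ] h over lid 0.0262
17 -3 a 1.9 phi -22.9 el 22.1 c 0.0 tab [0.0306 0.     0.201 ] h over lid 0.0201
17 -3 a 1.9 phi -22.9 el 22.1 c 0.0 tab [0.0306 0.     0.201 ] h over lid 0.0201
14 -3 a 1.778 phi -23.1 el 21.9 c 0.0 tab [0.0286 0.     0.1987] h over lid 0.0178
14 -3 a 1.778 phi -23.1 el 21.9 c 0.0 tab [0.0286 0.     0.1
[... 296 characters left out ...]
2.7 c 0.0 tab [0.0241 0.     0.1949] h over lid 0.0139
4 -3 a 1.3 phi -20.8 el 24.2 c 0.0 tab [0.0209 0.     0.1931] h over lid 0.012
4 -3 a 1.3 phi -20.8 el 24.2 c 0.0 tab [0.0209 0.     0.1931] h over lid 0.012
0 -3 a 1.031 phi -17.7 el 27.3 c 0.0 tab [0.0171 0.     0.1922] h over lid 0.011
0 -3 a 1.031 phi -17.7 el 27.3 c 0.0 tab [0.0171 0.     0.1922] h over lid 0.011
0 0 a 0.962 phi -14.2 el 30.8 c 0.0 tab [0.0138 0.     0.1965] h over lid 0.0151
0 0 a 0.962 phi -14.2 el 30.8 c 0.0 tab [0.0138 0.     0.1965] h over lid 0.0151
-1 0 a 0.874 phi -12.9 el 32.1 c 0.0 tab [0.0126 0.     0.1966] h over lid 0.0152
-1 0 a 0.874 phi -12.9 el 32.1 c 0.0 tab [0.0126 0.     0.1966] h over lid 0.0152
```

```bash
python3 - <<'E'
from h import *
T=np.array([-.075,0.0005,.2725])
for el in(-50,):
    e=np.radians(el); z=np.array([np.cos(e),0,np.sin(e)])
    need(T-.08*z,tool(el)); print(T-.08*z)
E
```

```text
t 5.75 tcp bin [-0.1828 -0.0012  0.3936] shift cm [ 5.63 -0.16  5.98] F bin [-0.3 -0.   0.4] open 1.001
rotvec deg [-1.000e-02  3.995e+01  1.300e-01]
[-0.12642301  0.0005      0.33378356]
```

Emit:
servo_tool([
  [[0, 0, 0], [0, 10, 0], 60],
  [[0, 0, 0], [0, 10, 0], 60],
  [[0, 0, 0], [0, 10, 0], 60],
  [[0, 0, 0], [0, 10, 0], 60],
  [[0, 0, 0], [0, 0, 0], 60],
])

```text
time_s: 6.38
ee_pos: [0.4783, -0.0072, 0.3658]
eef_rot: [[0.853, 0.286, 0.438], [0.241, -0.958, 0.155], [0.464, -0.027, -0.886]]
force: [-0.1, -0.5, 0.2]
opening: 0.599
```

```bash
python3 - <<'E'
from h import *
T=np.array([-.075,0.0005,.2725])
e=np.radians(-50); z=np.array([np.cos(e),0,np.sin(e)])
need(T-.06*z,tool(-50)); print(arm.read_state()['joints'].round(1))
E
```

```text
t 6.375 tcp bin [-0.1575 -0.006   0.3658] shift cm [ 1.7  -0.48  6.25] F bin [-0.2 -0.4  0.2] open 0.599
rotvec deg [-1.65 12.37 -0.32]
[ 29.8 -21.3 -18.8 112.9 -22.6  64.2 -57.3]
```

Emit:
servo_tool([
  [[2, -0.5, 2], [0, 0, 0], 60],
  [[1, 0, 1], [-1, 0, 0], 60],
  [[0, 0, 0], [0, 5, 0], 60],
  [[0, 0, 0], [0, 5, 0], 60],
  [[0, 0, 0], [0, 0, 0], 60],
])

```text
time_s: 7.0
ee_pos: [0.5203, 0.0094, 0.3542]
eef_rot: [[0.766, 0.28, 0.578], [0.217, -0.96, 0.179], [0.605, -0.012, -0.796]]
force: [-0.0, 1.2, 0.6]
opening: 0.601
```

```bash
python3 - <<'E'
from h import *
T=np.array([-.075,0.0005,.2725])
e=np.radians(-50); z=np.array([np.cos(e),0,np.sin(e)])
need(T-.06*z,tool(-50)); print(arm.read_state()['joints'].round(1))
E
```

```text
t 7.0 tcp bin [-0.1126 -0.0016  0.3542] shift cm [-2.24 -0.17  2.79] F bin [0.3 1.1 0.6] open 0.601
rotvec deg [-0.73  2.76 -0.15]
[ 17.3 -21.7 -11.3 118.7 -23.4  49.6 -58.4]
```

Emit:
servo_tool([
  [[-1.2, -0.2, 1], [-0.7, 0, 0], 60],
  [[-1.0, 0, 1], [0, 0, 0], 60],
  [[0, 0, 0], [0, 0, 0], 60],
])

```text
time_s: 7.38
ee_pos: [0.5172, 0.0087, 0.324]
eef_rot: [[0.768, 0.272, 0.58], [0.216, -0.962, 0.166], [0.603, -0.002, -0.798]]
force: [0.8, 0.1, -0.3]
opening: 0.596
```

```bash
python3 - <<'E'
from h import *
T=np.array([-.075,0.0005,.2725])
s=arm.read_state(); z=R.T@s['eef_rot'][:,2]; print('el',np.degrees(np.arctan2(z[2],z[0])),z)
need(T-.0*z,tool(-53)); print(s['joints'].round(1))
p=arm.camera_params('wrist');im,d=arm.snapshot('wrist'); cv2.imwrite('pics/wrist4.png',im[:,:,::-1])
print(proj('wrist',w(T),p))
E
```

```text
el -52.90794742429162 [ 6.03097333e-01  2.36612366e-04 -7.97667569e-01]
t 7.375 tcp bin [-0.1158 -0.0014  0.324 ] shift cm [ 0.14 -0.19  6.57] F bin [ 0.8 -0.1 -0.3] open 0.596
rotvec deg [-0.01 -0.09 -0.22]
[ 16.  -21.6 -11.  122.1 -22.8  45.8 -58.7]
[310.64908816 221.66427525]
```

View pics/wrist4.png

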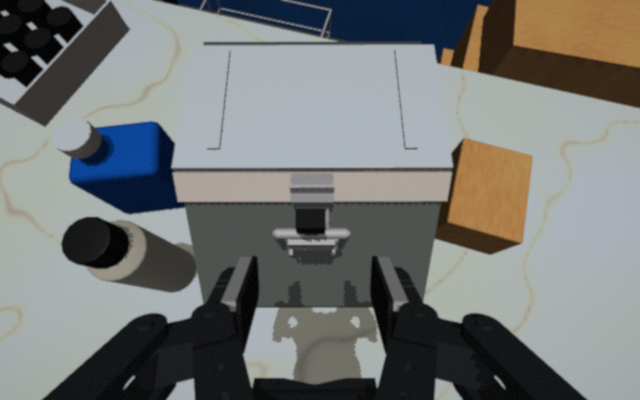

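Emit:
servo_tool([
  [[0.1, -0.2, 2.5], [0, 0, 0], 60],
  [[0, 0, 2.5], [0, 0, 0], 60],
  [[0, 0, 1.2], [0, 0, 0], 60],
  [[0, 0, 0.5], [0, 0, 0], 60],
  [[0, 0, 0], [0, 0, 0], 60],
])

```text
time_s: 8.05
ee_pos: [0.5569, 0.0223, 0.2729]
eef_rot: [[0.766, 0.273, 0.582], [0.216, -0.962, 0.167], [0.606, -0.002, -0.796]]
force: [-0.1, -0.4, 0.4]
opening: 0.601
```

```bash
python3 - <<'E'
from h import *
T=np.array([-.075,0.0005,.2725])
s=arm.read_state(); z=R.T@s['eef_rot'][:,2]; print('el',np.degrees(np.arctan2(z[2],z[0])),z)
need(T+.002*z,tool(-53)); print(s['joints'].round(1))
p=arm.camera_params('wrist');im,d=arm.snapshot('wrist'); cv2.imwrite('pics/wrist5.png',im[:,:,::-1])
im,d=arm.snapshot('side'); cv2.imwrite('pics/c7.png',cv2.resize(im[80:230,260:460,::-1],None,fx=4,fy=4,interpolation=2))
E
```

```text
el -52.733682087205175 [ 6.05520654e-01  1.96808611e-04 -7.95829566e-01]
t 8.05 tcp bin [-0.0738  0.0008  0.2729] shift cm [-0.12  0.03  0.16] F bin [-0.2 -0.3  0.4] open 0.601
rotvec deg [-0.01 -0.27 -0.18]
[ 14.9 -14.7 -13.6 123.3 -22.8  36.8 -59.4]
```

View pics/wrist5.png

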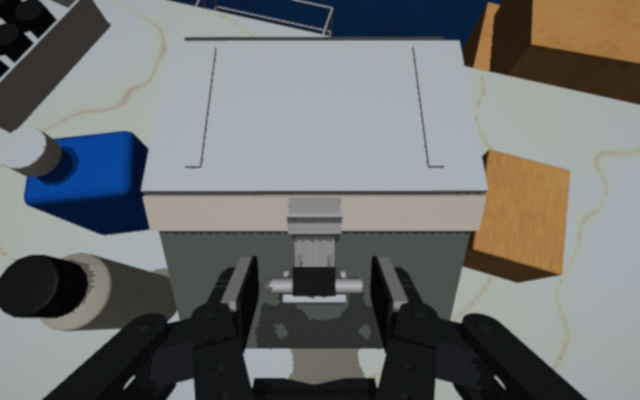

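View pics/c7.png

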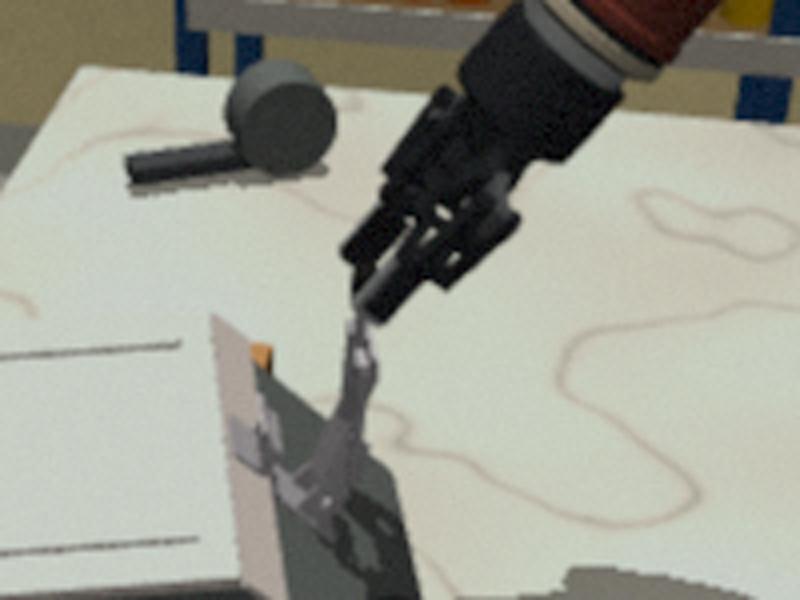

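The tab sits centred between the pads at (314,280). I'll close now.

Emit:
servo_tool([
  [[-0.1, 0, 0.1], [0, 0, 0], 60],
  [[0, 0, 0], [0, 0, 0], 0],
  [[0, 0, 0], [0, 0, 0], 0],
  [[0, 0, 0], [0, 0, 0], 0],
  [[0, 0, 0], [0, 0, 0], 0],
])

```text
time_s: 8.78
ee_pos: [0.5568, 0.0225, 0.2715]
eef_rot: [[0.766, 0.273, 0.582], [0.216, -0.962, 0.167], [0.606, -0.002, -0.796]]
force: [-0.4, 0.0, 2.3]
opening: 0.191
```

```bash
python3 - <<'E'
from h import *
T=np.array([-.075,0.0005,.2725])
need(T,tool(-53)); s=arm.read_state(); print('tab in tool (mm)',(s['eef_rot'].T@(w(T)-s['ee_pos'])*1000).round(1))
p=arm.camera_params('wrist');im,d=arm.snapshot('wrist'); cv2.imwrite('pics/wrist6.png',im[:,:,::-1])
im,d=arm.snapshot('side'); cv2.imwrite('pics/c8.png',cv2.resize(im[80:230,260:460,::-1],None,fx=4,fy=4,interpolation=2))
E
```

```text
t 8.775 tcp bin [-0.0739  0.0009  0.2715] shift cm [-0.02  0.04 -0.15] F bin [-0.4  0.1  2.3] open 0.191
rotvec deg [-0.01 -0.29 -0.16]
tab in tool (mm) [-0.2  0.4 -1.5]
```

View pics/wrist6.png

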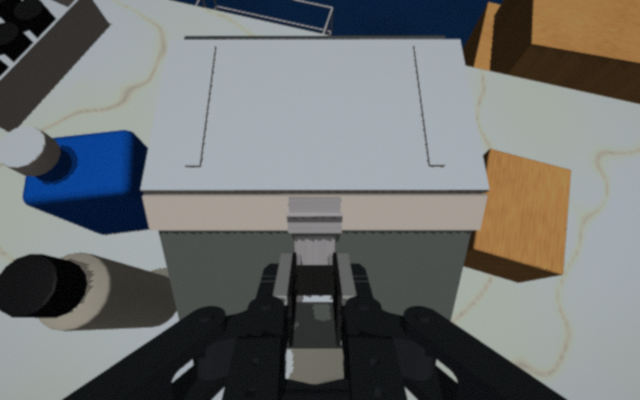

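View pics/c8.png

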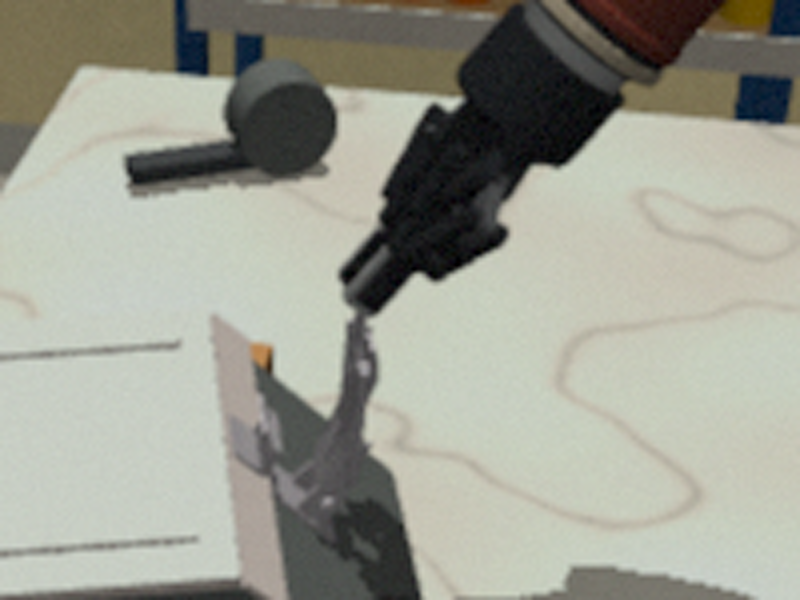

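```bash
cat >> h.py <<'E'
def plan(ways,els,off=.0015):
    """ways: list of (a,phi) ; els tool elevation; prints rows from current state"""
    s=arm.read_state(); p=s['ee_pos']; T=s['eef_rot']
    for (a,phi),el in zip(ways,els):
        Rt=tool(el); tgt=w(pt(a,phi,.1115)+np.array([0,.0008,0]))+off*Rt[:,2]
        print('a %.2f el %.0f'%(a,45+np.degrees(phi)),'row',(T.T@(tgt-p)*100).round(2).tolist(),np.degrees(Ro.from_matrix(T.T@Rt).as_rotvec()).round(1).tolist())
        p=tgt;T=Rt
def where():
    s=arm.read_state(); z=R.T@s['eef_rot'][:,2]; t=s['ee_pos']-.0015*s['eef_rot'][:,2]; tb=b(t); tb[1]=0
    x,c=solve_tab(tb,(2.,-.2) if tb[0]>-.03 else (2.2,.8))
    B=pt(*x,.0715)-seat(QR)
    print('t',s['time_s'],'toolel',np.degrees(np.arctan2(z[2],z[0])).round(1),'tab',b(t).round(4),'a %.3f loop el %.1f'%(x[0],45+np.degrees(x[1])),'cost %.2g'%c,'bar-seat u %.1f o %.1f mm'%(B@U*1000,B@OUT*1000),'F bin',(R.T@s['force']).round(1),'open',round(s['opening'],3))
E
python3 - <<'E'
from h import *
where()
N=8; r=np.radians
plan([(2.066+(2.24-2.066)*k/N,r(47.9-41.9*k/N)) for k in range(1,N+1)],[-53-37*k/N for k in range(1,N+1)])
E
```

```text
t 8.875 toolel -52.7 tab [-0.0748  0.0009  0.2727] a 2.082 loop el 93.0 cost 7.4e-22 bar-seat u 3.2 o 77.0 mm F bin [-0.6  0.2  2.9] open 0.192
a 2.09 el 88 row [0.83, 0.01, 0.63] [-0.0, -4.9, -0.2]
a 2.11 el 82 row [0.85, 0.0, 0.62] [-0.0, -4.6, 0.0]
a 2.13 el 77 row [0.84, 0.0, 0.63] [0.0, -4.6, 0.0]
a 2.15 el 72 row [0.84, -0.0, 0.63] [-0.0, -4.6, -0.0]
a 2.17 el 67 row [0.83, -0.0, 0.64] [0.0, -4.6, 0.0]
a 2.20 el 61 row [0.82, 0.0, 0.64] [-0.0, -4.6, -0.0]
a 2.22 el 56 row [0.82, 0.0, 0.65] [0.0, -4.6, 0.0]
a 2.24 el 51 row [0.81, -0.0, 0.66] [-0.0, -4.6, -0.0]
```

Emit:
servo_tool([
  [[0.83, 0, 0.63], [0, -4.8, 0], 0],
  [[0.85, 0, 0.62], [0, -4.6, 0], 0],
  [[0.84, 0, 0.63], [0, -4.6, 0], 0],
  [[0.84, 0, 0.63], [0, -4.6, 0], 0],
])

```text
time_s: 9.38
ee_pos: [0.596, 0.0334, 0.2657]
eef_rot: [[0.913, 0.272, 0.303], [0.258, -0.962, 0.088], [0.315, -0.002, -0.949]]
force: [-4.4, 0.9, 2.6]
opening: 0.19
```

```bash
python3 - <<'E'
from h import *
where()
im,d=arm.snapshot('side'); cv2.imwrite('pics/c9.png',cv2.resize(im[80:230,260:460,::-1],None,fx=4,fy=4,interpolation=2))
E
```

```text
t 9.375 toolel -71.6 tab [-0.0337  0.0007  0.2671] a 2.085 loop el 71.6 cost 2.4e-29 bar-seat u 19.4 o 55.8 mm F bin [-4.   2.1  2.6] open 0.19
```

View pics/c9.png

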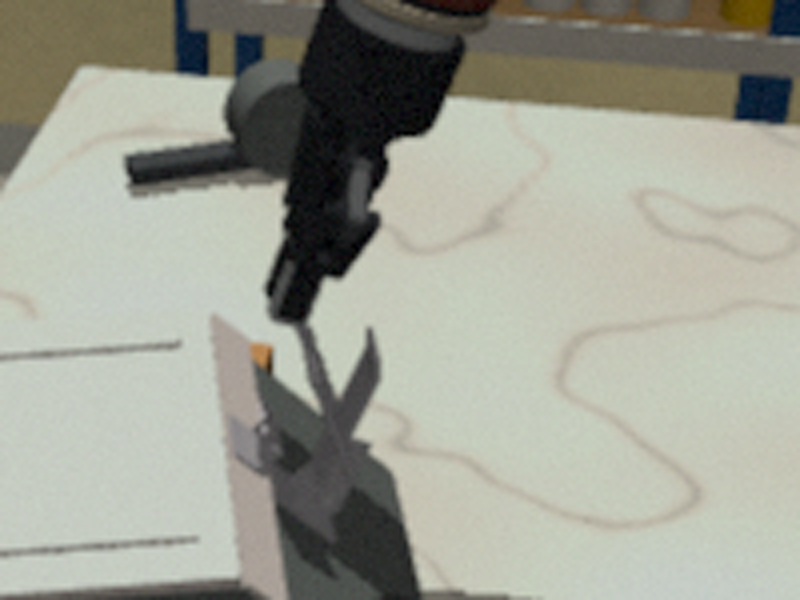

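Working as planned: the loop swings back and the lever stays at about 2.1.

```bash
python3 - <<'E'
from h import *
S=seat(QR)
ws=[]; x0=(2.1,.4)
for du,do in[(23,47),(26,38),(27,29),(26,21),(24,14)]:
    x,c=solve_bar(S+du/1000*U+do/1000*OUT,x0); ws.append(x); x0=x; print(du,do,c)
plan(ws,[-76,-81,-86,-90,-92])
E
```

```text
23 47 2.4074124304840448e-29
26 38 5.356492657827e-28
27 29 7.703719777548943e-28
26 21 5.416677968589101e-29
24 14 5.356492657827e-28
a 2.08 el 64 row [0.94, 0.03, 0.9] [-0.1, -4.3, -0.1]
a 2.11 el 57 row [1.08, -0.0, 0.97] [-0.0, -5.0, 0.0]
a 2.10 el 49 row [0.95, -0.0, 1.04] [0.0, -5.0, 0.0]
a 2.05 el 43 row [0.75, 0.0, 1.02] [-0.0, -4.0, -0.0]
a 1.99 el 37 row [0.61, 0.0, 0.95] [-0.0, -2.0, 0.0]
```

Emit:
servo_tool([
  [[0.94, 0, 0.9], [0, -4.3, 0], 0],
  [[1.08, 0, 0.97], [0, -5, 0], 0],
  [[0.95, 0, 1.04], [0, -5, 0], 0],
  [[0.75, 0, 1.02], [0, -4, 0], 0],
  [[0.6, 0, 0.95], [0, -2, 0], 0],
])

```text
time_s: 10.05
ee_pos: [0.6461, 0.048, 0.2269]
eef_rot: [[0.962, 0.273, -0.026], [0.273, -0.962, -0.005], [-0.027, -0.002, -1.0]]
force: [3.1, -1.2, 7.7]
opening: 0.19
```

```bash
python3 - <<'E'
from h import *
where()
im,d=arm.snapshot('side'); cv2.imwrite('pics/c10.png',cv2.resize(im[130:230,270:390,::-1],None,fx=6,fy=6,interpolation=2))
S=seat(QR)
ws=[]; x0=(2.,-.2)
for du,do in[(23,8),(21,3),(18,-1),(15,-3)]:
    x,c=solve_bar(S+du/1000*U+do/1000*OUT,x0); ws.append(x); x0=x
plan(ws,[-94,-96,-98,-100])
im,d=arm.snapshot('wrist');cv2.imwrite('pics/wrist10.png',im[:,:,::-1])
E
```

```text
t 10.05 toolel -91.5 tab [0.019  0.0009 0.2284] a 2.045 loop el 37.2 cost 6e-28 bar-seat u 25.4 o 14.4 mm F bin [ 2.7 -2.   7.7] open 0.19
a 2.00 el 32 row [0.52, 0.03, 0.73] [-0.2, -2.3, -0.1]
a 1.97 el 27 row [0.41, -0.0, 0.73] [-0.0, -2.0, 0.0]
a 1.91 el 24 row [0.25, -0.0, 0.7] [-0.0, -2.0, -0.0]
a 1.82 el 22 row [0.04, 0.0, 0.47] [0.0, -2.0, 0.0]
```

View pics/c10.png

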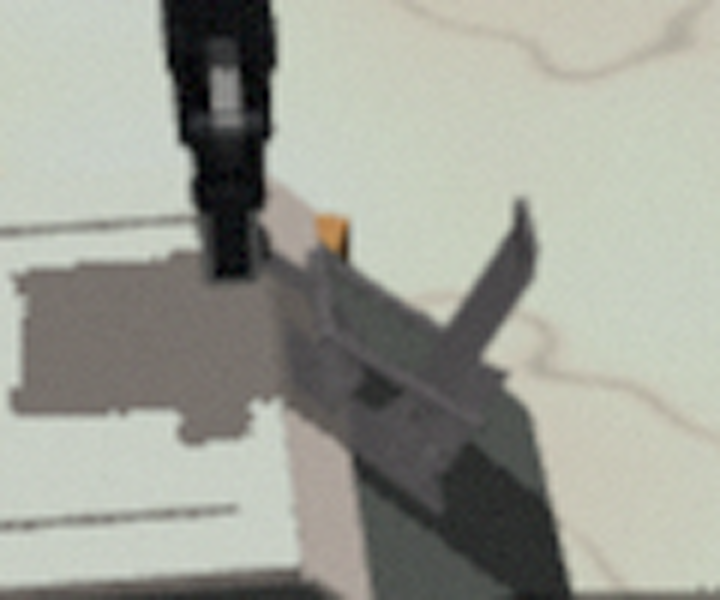

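View pics/wrist10.png

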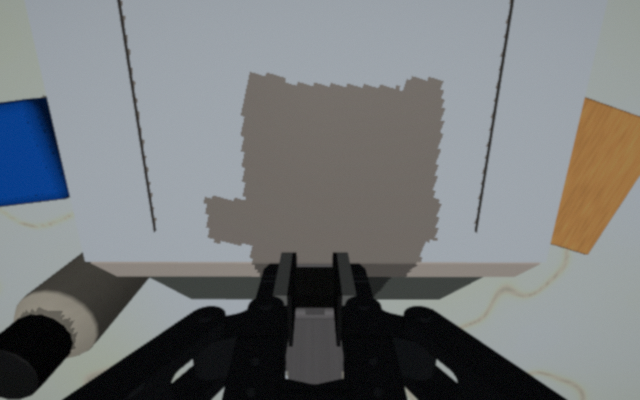

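```bash
cat >> h.py <<'E'
def overlay(nm,out,box,sc,a,phi,q,P=None):
    P=P or arm.camera_params(nm); im,d=arm.snapshot(nm); x0,x1,y0,y1=box
    im=cv2.resize(np.ascontiguousarray(im[y0:y1,x0:x1,::-1]),None,fx=sc,fy=sc,interpolation=2)
    f=lambda B:tuple(int(round(t)) for t in ((proj(nm,w(B),P)-[x0,y0]+.5)*sc))
    Y=np.array([0,1,0]); L=lambda A,B,c:cv2.line(im,f(A),f(B),c,1)
    d,n=lev(a)
    for s in(-1,1): L(PIN+s*.017*Y,PIN+.097*d+s*.017*Y,(0,0,255))
    B=pt(a,phi,.0715)
    L(axis(a),pt(a,phi,.1115),(0,255,0)); L(B-Y*.026,B+Y*.026,(0,255,0)); S=seat(q); L(S-Y*.02,S+Y*.02,(255,0,0))
    cv2.imwrite(out,im)
E
python3 - <<'E'
from h import *
S=seat(QR)
overlay('side','pics/c11.png',(270,390,130,230),6,2.045,np.radians(-7.8),QR)
ws=[]; x0=(2.,-.2)
for du,do in[(23,8),(21,3),(18,-1),(15,-2)]:
    x,c=solve_bar(S+du/1000*U+do/1000*OUT,x0); ws.append(x); x0=x
plan(ws,[-92,-92,-92,-92])
E
```

```text
a 2.00 el 32 row [0.63, 0.01, 0.81] [-0.2, -0.4, -0.1]
a 1.97 el 27 row [0.39, 0.0, 0.74] [0.0, 0.0, 0.0]
a 1.91 el 24 row [0.21, -0.0, 0.72] [0.0, 0.0, 0.0]
a 1.80 el 23 row [-0.1, 0.0, 0.35] [0.0, 0.0, 0.0]
```

View pics/c11.png

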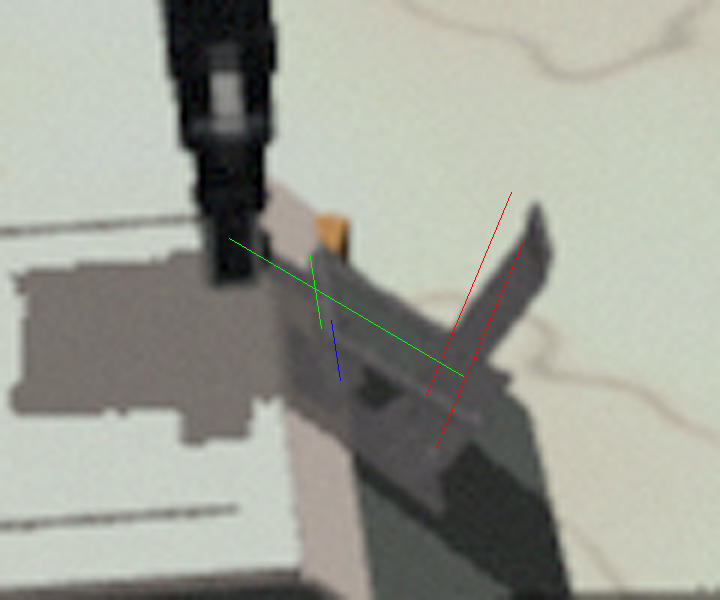

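```bash
python3 - <<'E'
from h import *
where()
P=arm.camera_params('side'); im,d=arm.snapshot('side')
x0,x1,y0,y1=300,370,155,215
c=cv2.resize(im[y0:y1,x0:x1,::-1],None,fx=11,fy=10,interpolation=cv2.INTER_CUBIC); c=cv2.convertScaleAbs(c,alpha=1.7,beta=0)
cv2.imwrite('pics/c12.png',c)
d[d==0]=np.nan; C=(cloud('side',d,P)-O)@R
# points of latch above slope: out coordinate relative to pin
q=C[y0:y1,x0:x1]; rel=q-PIN
o=rel@OUT; u=rel@U
for r in range(0,60,4): print(r+y0,' '.join('%4.0f,%3.0f'%(u[r,k]*1000,o[r,k]*1000) for k in range(0,70,6)))
E
```

```text
t 10.2 toolel -91.6 tab [0.0179 0.0009 0.2272] a 1.981 loop el 37.0 cost 4.1e-28 bar-seat u 23.8 o 14.6 mm F bin [-0.5 -0.2  3. ] open 0.188
155  -40,-154  173, 56  163, 64  -83,-115  -96,-101 -110,-88 -124,-75 -140,-63 -149,-46 -162,-33 -180,-21 -190, -6
159   94,-33  163, 47  153, 54  -81,-116  -95,-103  nan,nan -120,-75 -135,-63 -149,-50 -159,-34 -175,-23 -187, -9
163   96,-33  149, 33  142, 44   51,-13  -90,-102 -105,-89 -122,-79 -131,-63 -145,-51 -158,-37 -170,-23 -184,-11
167   93,-36  135, 20  121, 24   52,-14  -28,-57 -103,-91 -119,-80 -132,-67 -143,-53 -160,-42   37, 92 -183,-14
171   93,-37  129, 13  114, 18   55,-13   20,-22 -102,-93 -119,-83 -129,-68 -138,-52 -153,-41   37, 89 -181,-17
175   95,-37  121,  5  108, 11   92, 15   75, 18 -101,-95 -117,-84 -127,-69 -141,-58   27, 66   30, 82 -179,-20
179   95,-38   86,-27  nan,nan   58,-14   76, 18    0,-22   36, 21 -124,-71   22, 45   24, 62 -161,-32 -177,-22
183   97,-37   87,-28   75,-20   60,-14   79, 18    5,-21  -19,-20   19, 24   20, 41   23, 59 -163,-37 -174,-24
187   96,-38   86,-29   76,-20   64,-12   50, -6   62, 19  -18,-21   17, 20   18, 37 -146,-50 -160,-39 -172,-26
191   96,-39   86,-30   77,-21   67,-11   48, -9   11,-21   43, 20   17, 18   17, 35 -146,-53 -158,-41 -169,-28
195   97,-40   89,-29   79,-20   65,-14   50, -9   13,-21   13, -4   26, 22    9, 27  -93,-22 -154,-41 -166,-29
199   97,-40   90,-29   79,-21   67,-14   47,-14   20,-18    5,-11   12, 11    9, 24  -85,-20 -155,-45 -164,-32
203   99,-40   89,-31   80,-22   67,-15   50,-13   20,-19   11, -9    5,  4  -57,-22  -83,-21 -151,-46 -163,-34
207   98,-41   90,-32   80,-23   67,-17   50,-14   20,-21    3,-17   -2, -4  -54,-22  -80,-22 -149,-47 -161,-36
211  100,-40   93,-30   82,-22   68,-18   52,-14   20,-22   -3,-23  -21,-19  -49,-21  -74,-21 -104,-22 -159,-38
```

View pics/c12.png

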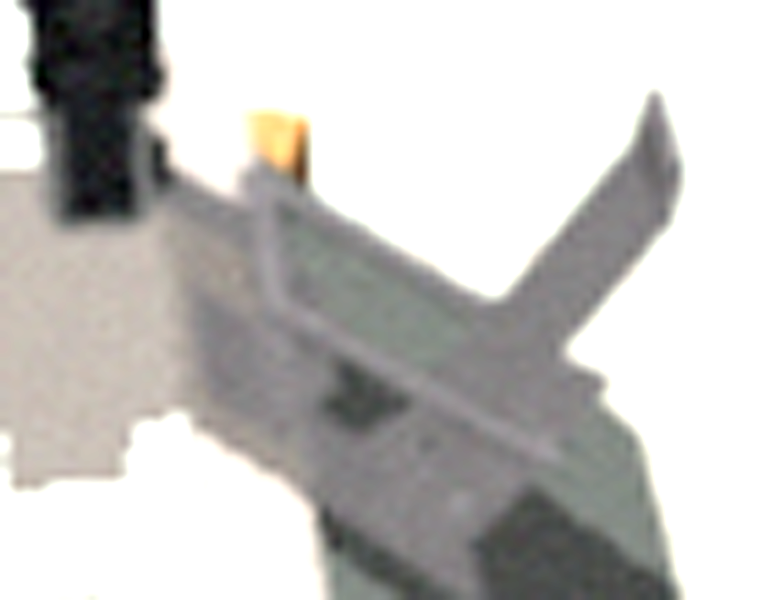

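```bash
sed -i 's/^def plan.*/OFF=np.array([-.0045,0,-.0025])  # tab centre in tool frame\ndef plan(ways,els):/; s/tgt=w(pt(a,phi,.1115)+np.array(\[0,.0008,0\]))+off\*Rt\[:,2\]/tgt=w(pt(a,phi,.1115)+np.array([0,.0008,0]))-Rt@OFF/; s/t=s\[.ee_pos.\]-.0015\*s\[.eef_rot.\]\[:,2\]/t=s["ee_pos"]+s["eef_rot"]@OFF/' h.py; python3 - <<'E'
from h import *
where()
S=seat(QR)
ws=[]; x0=(1.9,-.2)
for du,do in[(23,9),(22,4),(20,0)]:
    x,c=solve_bar(S+du/1000*U+do/1000*OUT,x0); ws.append(x); x0=x
plan(ws,[-92,-92,-92,-92])
E
```

```text
t 10.25 toolel -91.6 tab [0.0131 0.0009 0.2287] a 1.858 loop el 39.1 cost 1.4e-29 bar-seat u 21.2 o 17.6 mm F bin [ 0.1 -1.3  2.1] open 0.194
a 1.99 el 33 row [1.02, 0.01, 0.83] [-0.1, -0.4, -0.1]
a 2.00 el 28 row [0.45, 0.0, 0.65] [0.0, 0.0, 0.0]
a 1.97 el 25 row [0.27, 0.0, 0.63] [0.0, 0.0, 0.0]
```

Emit:
servo_tool([
  [[1.0, 0, 0.8], [0, -0.4, 0], 0],
  [[0.45, 0, 0.65], [0, 0, 0], 0],
  [[0.27, 0, 0.63], [0, 0, 0], 0],
  [[0, 0, 0], [0, 0, 0], 0],
])

```text
time_s: 10.75
ee_pos: [0.6609, 0.0522, 0.2051]
eef_rot: [[0.962, 0.273, -0.034], [0.273, -0.962, -0.007], [-0.034, -0.002, -0.999]]
force: [1.6, 0.5, 4.6]
opening: 0.192
```

```bash
cat >> h.py <<'E'
def zoom(tag,x0=295,x1=365,y0=155,y1=215):
    P=arm.camera_params('side'); im,d=arm.snapshot('side')
    c=cv2.resize(im[y0:y1,x0:x1,::-1],None,fx=11,fy=10,interpolation=cv2.INTER_CUBIC); c=cv2.convertScaleAbs(c,alpha=1.7,beta=0)
    cv2.imwrite(f'pics/{tag}.png',c)
    d[d==0]=np.nan; C=(cloud('side',d,P)-O)@R
    q=C[y0:y1,x0:x1]; rel=q-seat(QR); rp=q-PIN
    return rel@U*1000,rel@OUT*1000,q[...,1]*1000,rp@U*1000,rp@OUT*1000
E
python3 - <<'E'
from h import *
where()
u,o,y,pu,po=zoom('c13')
# loop points: near side wire
m=(o>-12)&(o<30)&(u>-40)&(u<45)&(abs(y)<34)
v,c=np.nonzero(m)
for r,k in list(zip(v,c))[::4]: print((k+295,r+155),'u %.0f o %.0f y %.0f'%(u[r,k],o[r,k],y[r,k]),end=' | ')
E
```

```text
t 10.75 toolel -92.0 tab [0.0299 0.0009 0.2077] a 1.988 loop el 25.2 cost 1.7e-26 bar-seat u 20.5 o 0.3 mm F bin [1.7 0.1 4.6] open 0.192
(np.int64(318), np.int64(176)) u 22 o 1 y -24 | (np.int64(319), np.int64(177)) u 22 o 3 y -19 | (np.int64(323), np.int64(177)) u 11 o 6 y -26 | (np.int64(319), np.int64(178)) u 22 o 3 y -14 | (np.int64(323), np.int64(178)) u 13 o 7 y -19 | (np.int64(311), np.int64(179)) u 41 o -5 y -0 | (np.int64(318), np.int64(179)) u 23 o 1 y -11 | (np.int64(323), np.int64(179)) u 7 o 3 y -26 | (np.int64(327), np.int64(179)) u 2 o 10 y -22 | (np.int64(311), np.int64(180)) u 42 o -4 y 6 | (np.int64(315), np.int64(180)) u 31 o -2 y -3 | (np.int64(319), np.int64(180)) u 24 o 4 y -4 | (np.int64(326), np.int64(180)) u 2 o 7 y -22 | (np.int64(330), np.int64(180)) u -7 o 11 y -26 | (np.int64(312), np.int64(181)) u 39 o -4 y 6 | (np.int64(316), np.int64(181)) u 30 o -0 y 2 | (np.int64(320), np.int64(181)) u 23 o 6 y 2 | (np.int64(326), np.int64(181)) u 1 o 6 y -20 | (np.int64(330), np.int64(181)) u -8 o 10 y -24 | (np.int64(334), np.int64(181)) u -15 o 16 y -25 | (np.int
[... 2950 characters left out ...]
 u -9 o 11 y 31 | (np.int64(337), np.int64(195)) u -19 o 15 y 27 | (np.int64(341), np.int64(195)) u -37 o 13 y 8 | (np.int64(345), np.int64(195)) u -36 o 25 y 21 | (np.int64(323), np.int64(196)) u -0 o -10 y 21 | (np.int64(335), np.int64(196)) u -15 o 12 y 30 | (np.int64(339), np.int64(196)) u -23 o 17 y 28 | (np.int64(343), np.int64(196)) u -37 o 18 y 17 | (np.int64(325), np.int64(197)) u -5 o -9 y 21 | (np.int64(340), np.int64(197)) u -26 o 17 y 30 | (np.int64(344), np.int64(197)) u -35 o 21 y 26 | (np.int64(341), np.int64(198)) u -29 o 17 y 31 | (np.int64(345), np.int64(198)) u -36 o 23 y 31 | (np.int64(341), np.int64(199)) u -39 o 10 y 18 | (np.int64(339), np.int64(200)) u -40 o 3 y 14 |
```

View pics/c13.png

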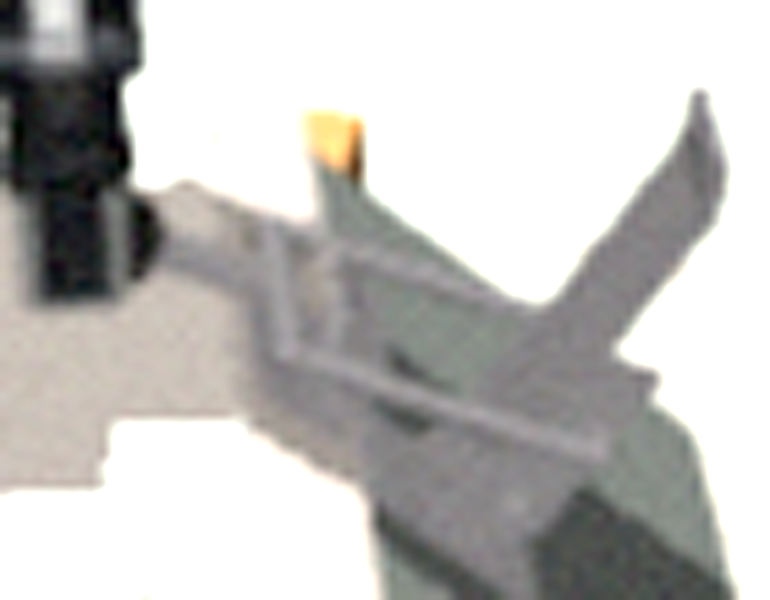

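The loop bar at crop (285,290) is behind and above the keeper's flared lip at (340,290). Depth agrees with the model: bar ≈ u 21, o 1 mm. Next I lower it into the groove.

```bash
python3 - <<'E'
from h import *
where()
S=seat(QR)
ws=[]; x0=(1.9,-.35)
for du,do in[(17,-2),(13,-3),(9,-3),(5,-3),(2,-2.5)]:
    x,c=solve_bar(S+du/1000*U+do/1000*OUT,x0); ws.append(x); x0=x
plan(ws,[-92]*5)
E
```

```text
t 10.8 toolel -92.0 tab [0.0297 0.0009 0.2079] a 1.984 loop el 25.4 cost 2.8e-26 bar-seat u 20.5 o 0.5 mm F bin [ 2.1 -0.6  3.9] open 0.193
a 1.88 el 23 row [0.02, 0.01, 0.57] [-0.1, -0.0, -0.1]
a 1.74 el 22 row [-0.17, 0.0, 0.42] [0.0, 0.0, 0.0]
a 1.56 el 22 row [-0.29, 0.0, 0.26] [0.0, 0.0, 0.0]
a 1.36 el 24 row [-0.31, -0.0, 0.21] [0.0, 0.0, 0.0]
a 1.16 el 26 row [-0.32, -0.0, 0.04] [0.0, 0.0, 0.0]
```

Emit:
servo_tool([
  [[0, 0, 0.55], [0, 0, 0], 0],
  [[-0.17, 0, 0.42], [0, 0, 0], 0],
  [[0, 0, 0], [0, 0, 0], 0],
])

```text
time_s: 11.18
ee_pos: [0.6585, 0.0515, 0.1957]
eef_rot: [[0.961, 0.273, -0.034], [0.273, -0.962, -0.008], [-0.035, -0.002, -0.999]]
force: [0.9, -0.8, 4.2]
opening: 0.196
```

```bash
python3 - <<'E'
from h import *
where()
u,o,y,pu,po=zoom('c14')
S=seat(QR)
ws=[]; x0=(1.7,-.35)
for du,do in[(9,-3),(5,-3),(2,-2.5)]:
    x,c=solve_bar(S+du/1000*U+do/1000*OUT,x0); ws.append(x); x0=x
plan(ws,[-92]*5)
E
```

```text
t 11.175 toolel -92.0 tab [0.0275 0.0009 0.1984] a 1.726 loop el 22.2 cost 2e-22 bar-seat u 12.9 o -2.7 mm F bin [ 0.6 -1.   4.2] open 0.196
a 1.56 el 22 row [-0.24, 0.01, 0.3] [-0.1, 0.0, -0.1]
a 1.36 el 24 row [-0.31, -0.0, 0.21] [0.0, 0.0, 0.0]
a 1.16 el 26 row [-0.32, -0.0, 0.04] [0.0, 0.0, 0.0]
```

View pics/c14.png

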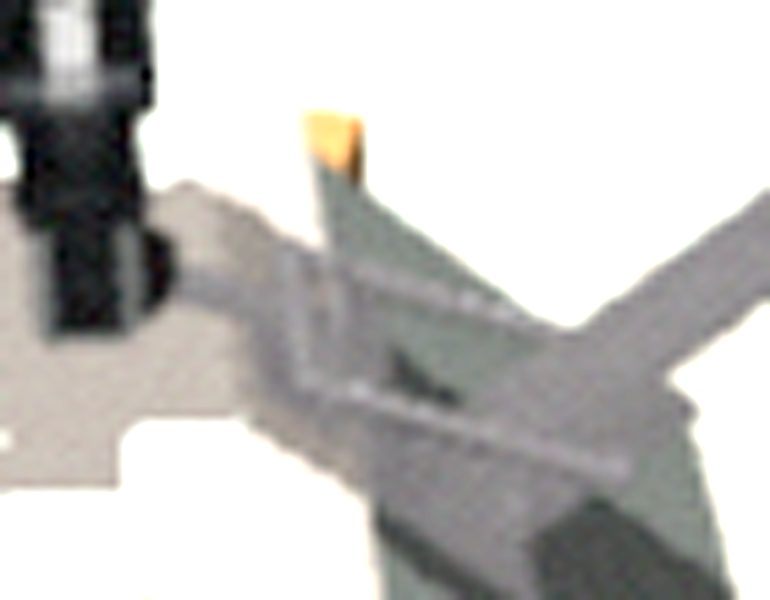

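Emit:
servo_tool([
  [[-0.24, 0, 0.25], [0, 0, 0], 0],
  [[-0.31, 0, 0.2], [0, 0, 0], 0],
  [[0, 0, 0], [0, 0, 0], 0],
])

```text
time_s: 11.6
ee_pos: [0.6536, 0.0501, 0.1914]
eef_rot: [[0.962, 0.273, -0.033], [0.273, -0.962, -0.007], [-0.034, -0.002, -0.999]]
force: [4.2, 1.3, 3.1]
opening: 0.189
```

```bash
python3 - <<'E'
from h import *
where()
u,o,y,pu,po=zoom('c15')
S=seat(QR)
ws=[]; x0=(1.4,-.35)
for du,do in[(2,-2.5),(1,-1)]:
    x,c=solve_bar(S+du/1000*U+do/1000*OUT,x0); ws.append(x); x0=x
plan(ws,[-92]*5)
m=(o>-12)&(o<30)&(u>-12)&(u<25)&(abs(y)<34)
v,c=np.nonzero(m)
for r,k in list(zip(v,c))[::3]: print((int(k*11),int(r*10)),'%.0f %.0f y%.0f'%(u[r,k],o[r,k],y[r,k]),end=' | ')
E
```

```text
t 11.6 toolel -92.0 tab [0.0223 0.0009 0.194 ] a 1.400 loop el 23.5 cost 6e-30 bar-seat u 5.8 o -2.9 mm F bin [4.4 0.1 3.1] open 0.189
a 1.16 el 26 row [-0.37, 0.01, 0.09] [-0.1, -0.0, -0.1]
a 1.06 el 29 row [-0.26, -0.0, -0.18] [0.0, 0.0, 0.0]
(319, 230) 11 8 y-20 | (297, 250) 8 0 y-23 | (286, 260) 8 -4 y-23 | (319, 260) 13 9 y-5 | (264, 270) 6 -12 y-31 | (308, 270) 6 1 y-16 | (341, 270) 1 5 y-16 | (231, 280) 24 -6 y-3 | (297, 280) 7 -2 y-14 | (330, 280) 11 9 y2 | (363, 280) -4 7 y-15 | (242, 290) 20 -7 y-3 | (297, 290) 7 -3 y-11 | (330, 290) 14 11 y10 | (363, 290) -4 6 y-13 | (242, 300) 21 -7 y2 | (275, 300) 12 -5 y-5 | (308, 300) 6 -1 y-5 | (341, 300) 8 9 y7 | (220, 310) 24 -10 y5 | (253, 310) 18 -6 y4 | (286, 310) 13 -2 y3 | (319, 310) 6 2 y1 | (352, 310) -1 5 y-2 | (231, 320) 21 -10 y7 | (264, 320) 15 -6 y5 | (297, 320) 10 -2 y4 | (330, 320) 13 10 y20 | (363, 320) -3 6 y1 | (275, 330) 11 -7 y4 | (308, 330) 8 -1 y8 | (341, 330) 12 11 y24 | (374, 330) -4 7 y4 | (286, 340) 9 -6 y7 | (319, 340) 6 0 y12 | (352, 340) -0 4 y8 | (253, 350) 13 -12 y9 | (297, 350) 10 -3 y15 | (330, 350) 3 0 y12 | (363, 350) -1 6 y14 | (253, 360) 16 -10 y17 | (286, 360) 4 -11 y5 | (319, 360) 6 -1 y18 | (352, 360) 2 4 y19 | (253, 370) 16 -10 y20 | (297, 370) 8 -5 y19 | (330, 370) 4 0 y21 | (363, 370) -2 4 y19 | (264, 380) 12 -11 y21 | (297, 380) 8 -6 y22 | (330, 380) 8 3 y30 | (363, 380) -3 3 y21 | (286, 390) 6 -10 y19 | (319, 390) 5 -3 y27 | (352, 390) -3 -0 y22 | (286, 400) 5 -11 y21 | (319, 400) 3 -5 y26 | (352, 400) 0 1 y30 | (297, 410) 2 -12 y22 | (330, 410) 2 -3 y31 | (363, 410) -4 1 y30 | (396, 410) -10 5 y28 | (330, 420) -8 -11 y18 | (385, 420) -7 3 y32 | (319, 430) -4 -11 y24 | (341, 440) -11 -11 y22 |
```

View pics/c15.png

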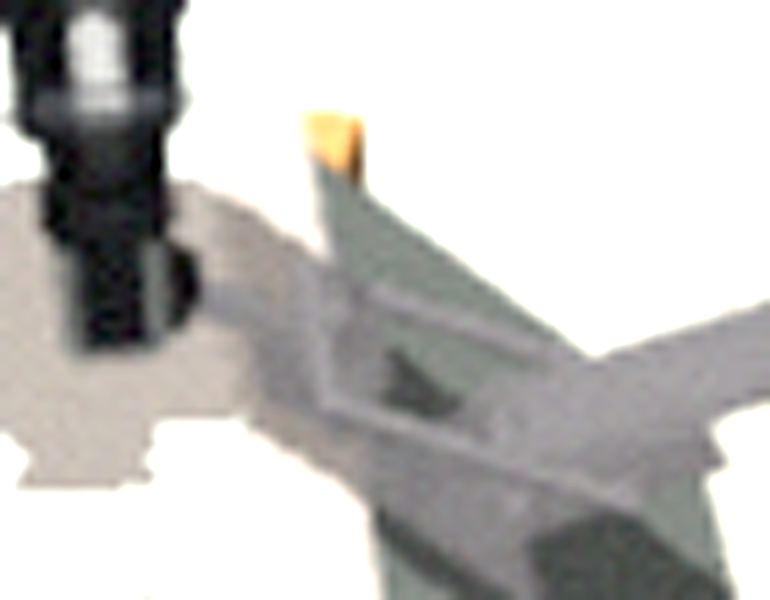

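Emit:
servo_tool([
  [[-0.35, 0, 0.05], [0, 0, 0], 0],
  [[-0.2, 0, -0.1], [0, 0, 0], 0],
  [[0, 0, 0], [0, 0, 0], 0],
])

```text
time_s: 12.02
ee_pos: [0.6501, 0.0491, 0.193]
eef_rot: [[0.962, 0.273, -0.029], [0.273, -0.962, -0.006], [-0.03, -0.002, -1.0]]
force: [10.6, 2.6, 3.0]
opening: 0.192
```

```bash
python3 - <<'E'
from h import *
where()
u,o,y,pu,po=zoom('c16')
im,d=arm.snapshot('wrist');cv2.imwrite('pics/wrist16.png',im[:,:,::-1])
E
```

```text
t 12.025 toolel -91.7 tab [0.0187 0.0009 0.1956] a 1.245 loop el 26.4 cost 4.8e-28 bar-seat u 3.7 o -1.1 mm F bin [10.9 -0.4  3. ] open 0.192
```

View pics/c16.png

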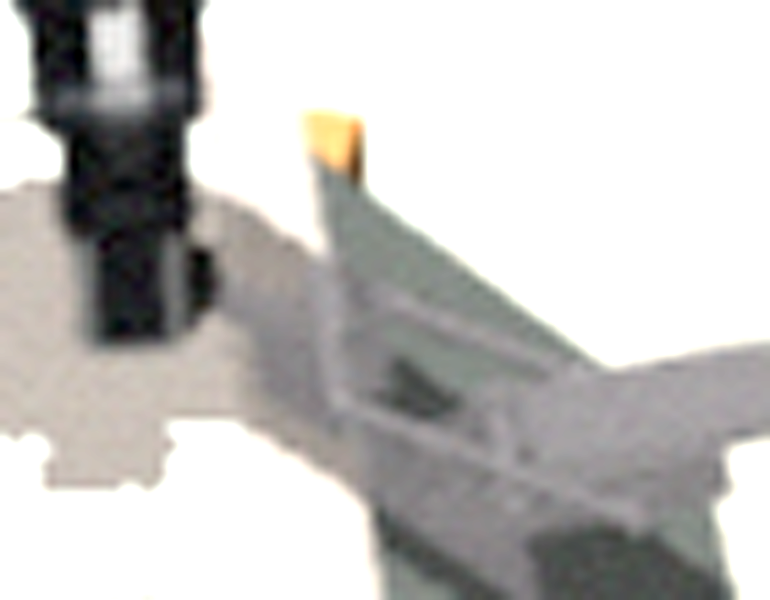

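View pics/wrist16.png

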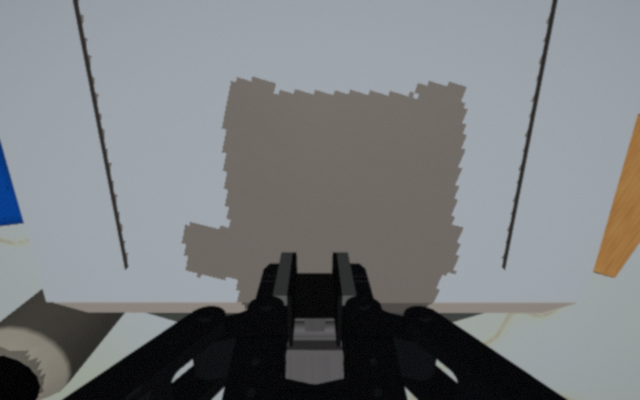

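```bash
python3 - <<'E'
from h import *
where()
u,o,y,pu,po=zoom('c17')
m=(o>-12)&(o<16)&(u>-12)&(u<18)&(abs(y)<34)
v,c=np.nonzero(m)
for r,k in list(zip(v,c))[::3]: print((int(k*11),int(r*10)),'%.0f %.0f y%.0f'%(u[r,k],o[r,k],y[r,k]),end=' | ')
# lever fit
m=(abs(y)<17)&(po>15)&(pu>-70)&(pu<30)&(np.hypot(pu,po)>30)&(np.hypot(pu,po)<100)
print('\nlever pts',m.sum()); print(np.c_[pu[m],po[m],y[m]][::12].round(0).tolist())
E
```

```text
t 12.125 toolel -91.7 tab [0.0188 0.001  0.1956] a 1.246 loop el 26.3 cost 3.9e-28 bar-seat u 3.7 o -1.2 mm F bin [11.8 -1.7  3.3] open 0.19
(319, 230) 13 11 y-15 | (319, 250) 13 9 y-9 | (308, 260) 4 -1 y-24 | (341, 260) 4 8 y-14 | (319, 270) 13 9 y-1 | (352, 270) -2 6 y-19 | (319, 280) 4 1 y-14 | (352, 280) 0 7 y-11 | (275, 290) 15 -2 y-3 | (319, 290) 4 1 y-10 | (352, 290) 0 6 y-8 | (275, 300) 14 -3 y-1 | (308, 300) 6 -1 y-6 | (341, 300) 6 7 y3 | (374, 300) -12 3 y-20 | (286, 310) 13 -2 y4 | (319, 310) 6 2 y1 | (352, 310) 2 7 y2 | (264, 320) 16 -5 y6 | (297, 320) 11 -1 y7 | (330, 320) 13 9 y20 | (363, 320) -2 6 y2 | (264, 330) 14 -8 y6 | (297, 330) 9 -3 y7 | (330, 330) 12 8 y21 | (363, 330) -0 7 y9 | (264, 340) 9 -11 y2 | (297, 340) 7 -5 y7 | (330, 340) 4 1 y10 | (363, 340) 1 7 y14 | (264, 350) 10 -11 y6 | (297, 350) 1 -10 y0 | (330, 350) 4 1 y14 | (363, 350) -1 6 y15 | (275, 360) 9 -10 y10 | (308, 360) 7 -3 y16 | (341, 360) 4 3 y20 | (374, 360) -2 7 y19 | (297, 370) 0 -11 y5 | (330, 370) 5 1 y23 | (363, 370) -1 5 y22 | (264, 380) 11 -12 y19 | (297, 380) 3 -10 y13 | (330, 380) 5 1 y26 | (363, 380) -3 3 y21 | (286, 390) 5 -11 y18 | (319, 390) 6 -1 y29 | (352, 390) -4 -1 y20 | (297, 400) 2 -11 y19 | (330, 400) 4 -1 y30 | (363, 400) -3 2 y28 | (319, 410) -3 -10 y20 | (352, 410) -3 -1 y28 | (385, 410) -5 5 y33 | (330, 420) -6 -9 y21 | (374, 420) -5 2 y34 | (308, 430) -1 -12 y27 | (330, 450) -6 -11 y30 | 
lever pts 101
[[-23.0, 51.0, -15.0], [-16.0, 38.0, -14.0], [-13.0, 39.0, -6.0], [-13.0, 38.0, -3.0], [-15.0, 37.0, -2.0], [-15.0, 36.0, 1.0], [-14.0, 38.0, 8.0], [-18.0, 38.0, 8.0], [-23.0, 47.0, 17.0]]
```

Emit:
servo_tool([
  [[0.1, 0, 0], [0, 0, 0], 0],
  [[0, 0, 0], [0, 0, 0], 0],
  [[0, 0, 0], [0, 0, 0], 50],
  [[0, 0, 0], [0, 0, 0], 50],
  [[0, 0, 0], [0, 0, 0], 50],
])

```text
time_s: 12.8
ee_pos: [0.6482, 0.0487, 0.1911]
eef_rot: [[0.961, 0.273, -0.036], [0.273, -0.962, -0.008], [-0.037, -0.002, -0.999]]
force: [-1.0, -0.5, 0.6]
opening: 0.498
```

```bash
python3 - <<'E'
from h import *
where()
u,o,y,pu,po=zoom('c18')
E
```

```text
t 12.8 toolel -92.1 tab [0.0168 0.001  0.1938] a 1.065 loop el 27.8 cost 2.1e-26 bar-seat u 0.8 o -1.9 mm F bin [-1.1 -0.2  0.6] open 0.498
```

View pics/c18.png

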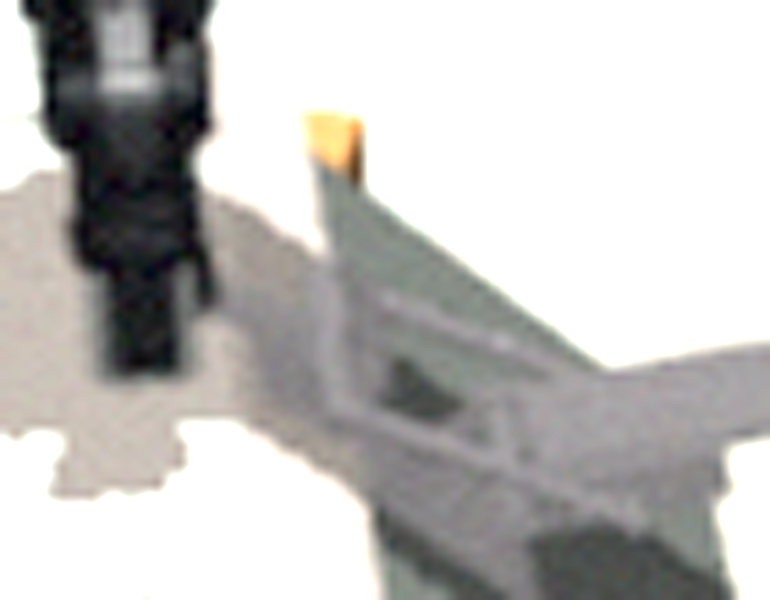

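Released, and the loop stayed hooked. I'll retreat upward and shut the fingers for the lever press.

Emit:
servo_tool([
  [[0, 0, -1.5], [0, 0, 0], 50],
  [[0, 0, -4], [0, 0, 0], 50],
  [[0, 0, -5], [0, 0, 0], 50],
  [[-3, 0, -4], [0, 0, 0], 0],
  [[-5, 0, -1], [0, 0, 0], 0],
])

```text
time_s: 13.48
ee_pos: [0.5778, 0.0289, 0.3531]
eef_rot: [[0.961, 0.274, -0.03], [0.274, -0.962, -0.007], [-0.031, -0.002, -1.0]]
force: [-0.7, -1.1, 0.6]
opening: 0.083
```

Emit:
servo_tool([
  [[-5, 0, 0], [0, 0, 0], 0],
  [[-4, 0, 0], [0, 0, 0], 0],
  [[0, 0, 0], [0, 0, 0], 0],
])

```text
time_s: 13.85
ee_pos: [0.4891, 0.0029, 0.355]
eef_rot: [[0.962, 0.271, -0.032], [0.271, -0.963, -0.009], [-0.033, 0.0, -0.999]]
force: [1.1, -0.3, 0.2]
opening: -0.002
```

```bash
python3 - <<'E'
from h import *
s=arm.read_state(); print(b(s['ee_pos']),s['opening'],s['joints'].round(1))
u,o,y,pu,po=zoom('c19',310,380,155,215)
m=(abs(y)<16)&(po>15)&(pu>-90)&(pu<10)&(np.hypot(pu,po)>35)&(np.hypot(pu,po)<105)
q=np.c_[pu[m],po[m],y[m]]; print(len(q)); print(q[::15].round(0).tolist())
im,d=arm.snapshot('wrist');cv2.imwrite('pics/wrist19.png',im[:,:,::-1])
E
```

```text
[-0.1443682   0.00070157  0.35499433] -0.002225224936022844 [ 15.9   0.5 -21.7  92.3   0.5  89.1 -80.1]
212
[[-39.0, 83.0, -13.0], [-33.0, 66.0, -12.0], [-31.0, 61.0, -12.0], [-21.0, 48.0, -12.0], [-40.0, 76.0, -0.0], [-28.0, 56.0, -6.0], [-14.0, 38.0, -8.0], [-31.0, 67.0, 7.0], [-19.0, 47.0, 1.0], [-39.0, 74.0, 10.0], [-28.0, 54.0, 4.0], [-18.0, 42.0, 4.0], [-38.0, 71.0, 16.0], [-32.0, 59.0, 13.0], [-32.0, 54.0, 16.0]]
```

View pics/c19.png

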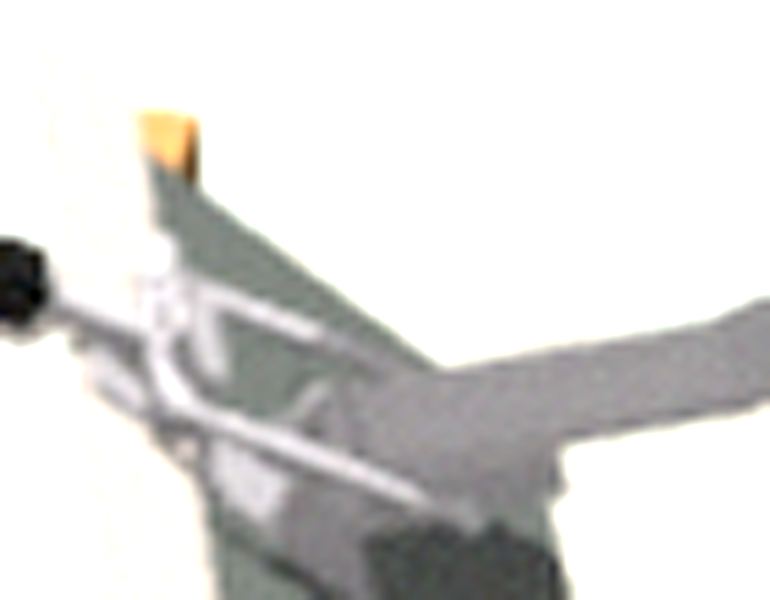

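View pics/wrist19.png

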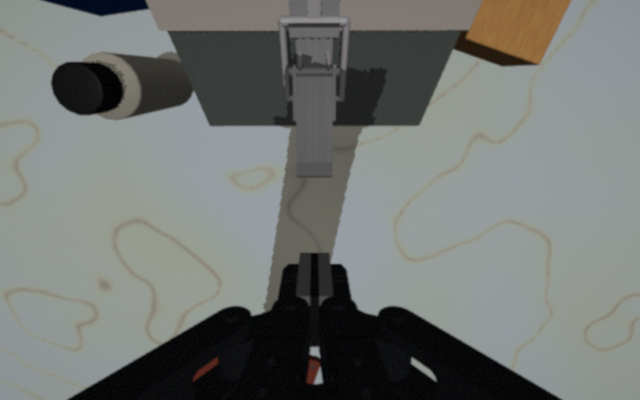

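```bash
cat >> h.py <<'E'
def press(aa,els,gap=0.):
    s=arm.read_state(); p=s['ee_pos']; T=s['eef_rot']; z=R.T@T[:,2]
    print('t',s['time_s'],'tcp bin',b(p).round(4),'el',np.degrees(np.arctan2(z[2],z[0])).round(1),'F bin',(R.T@s['force']).round(1),'tip',b(p+.008*T[:,2]).round(4))
    for a,el,g in zip(aa,els,np.broadcast_to(gap,len(aa))):
        d,n=lev(a); Rt=tool(el); tgt=w(PIN+.075*d+(.008+g)*n)-.008*Rt[:,2]
        print('a %.2f'%a,'row',(T.T@(tgt-p)*100).round(2).tolist(),np.degrees(Ro.from_matrix(T.T@Rt).as_rotvec()).round(1).tolist(),b(tgt).round(4))
        p=tgt;T=Rt
E
python3 - <<'E'
from h import *
press([1.05]*3,[-75]*3,[.08,.04,.012])
E
```

```text
t 13.95 tcp bin [-0.1424  0.0011  0.3539] el -91.9 F bin [ 0.1 -0.   0.3] tip [-0.1426  0.0011  0.3459]
a 1.05 row [3.63, 0.11, 10.05] [-0.1, 16.9, -0.1] [-0.1094  0.      0.2523]
a 1.05 row [-2.01, 0.0, 3.46] [0.0, 0.0, 0.0] [-0.1199  0.      0.2137]
a 1.05 row [-1.41, -0.0, 2.42] [0.0, 0.0, 0.0] [-0.1272  0.      0.1866]
```

Emit:
servo_tool([
  [[1.5, 0.1, 4], [0, 8.5, 0], 0],
  [[0.8, 0, 4], [0, 8.5, 0], 0],
  [[0, 0, 1], [0, 0, 0], 0],
  [[0, 0, 0], [0, 0, 0], 0],
])

```text
time_s: 14.45
ee_pos: [0.5196, 0.0113, 0.2651]
eef_rot: [[0.93, 0.274, 0.246], [0.264, -0.962, 0.072], [0.256, -0.002, -0.967]]
force: [0.4, 0.4, 0.5]
opening: -0.001
```

```bash
python3 - <<'E'
from h import *
press([1.05]*2,[-75]*2,[.04,.012])
E
```

```text
t 14.45 tcp bin [-0.1128  0.0004  0.2651] el -75.1 F bin [0.5 0.3 0.5] tip [-0.1107  0.0005  0.2573]
a 1.05 row [-2.01, 0.06, 4.78] [-0.1, 0.1, -0.1] [-0.1199  0.      0.2137]
a 1.05 row [-1.41, -0.0, 2.42] [0.0, 0.0, 0.0] [-0.1272  0.      0.1866]
```

Emit:
servo_tool([
  [[-1, 0, 2.4], [0, 0, 0], 0],
  [[-1, 0, 2.4], [0, 0, 0], 0],
  [[-0.7, 0, 1.2], [0, 0, 0], 0],
  [[-0.7, 0, 1.2], [0, 0, 0], 0],
  [[0, 0, 0], [0, 0, 0], 0],
])

```text
time_s: 15.08
ee_pos: [0.5047, 0.007, 0.1852]
eef_rot: [[0.93, 0.273, 0.247], [0.263, -0.962, 0.072], [0.257, -0.002, -0.966]]
force: [-0.0, -0.9, -0.4]
opening: -0.003
```

```bash
python3 - <<'E'
from h import *
press([1.05,.9,.75,.6,.45,.3],[-75,-74,-72,-70,-68,-66],0)
zoom('c20',310,380,150,210)
E
```

```text
t 15.075 tcp bin [-0.1282  0.0004  0.1852] el -75.1 F bin [-0.3 -0.9 -0.4] tip [-0.1262  0.0004  0.1775]
a 1.05 row [-0.47, 0.04, 0.93] [-0.1, 0.1, -0.1] [-0.1304  0.      0.1751]
a 0.90 row [-0.61, 0.0, 0.96] [0.0, 1.0, 0.0] [-0.1338  0.      0.1642]
a 0.75 row [-0.49, -0.0, 1.03] [-0.0, 2.0, 0.0] [-0.1357  0.      0.1529]
a 0.60 row [-0.37, 0.0, 1.08] [0.0, 2.0, -0.0] [-0.1359 -0.      0.1416]
a 0.45 row [-0.25, -0.0, 1.11] [0.0, 2.0, 0.0] [-0.1345  0.      0.1303]
a 0.30 row [-0.12, -0.0, 1.13] [0.0, 2.0, 0.0] [-0.1313  0.      0.1194]
```

View pics/c20.png

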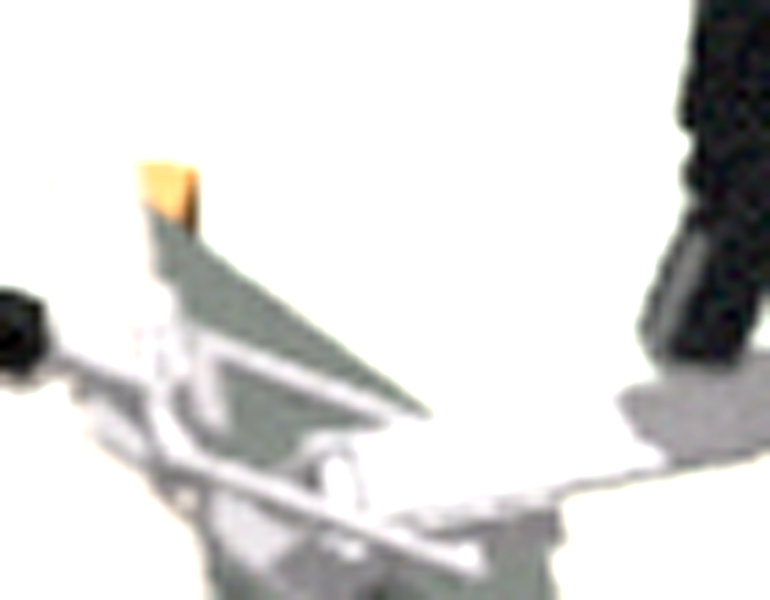

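Emit:
servo_tool([
  [[-0.45, 0, 0.9], [0, 0, 0], 0],
  [[-0.3, 0, 0.5], [0, 0.5, 0], 0],
  [[-0.3, 0, 0.5], [0, 0.5, 0], 0],
  [[-0.25, 0, 0.5], [0, 1, 0], 0],
  [[-0.25, 0, 0.5], [0, 1, 0], 0],
])

```text
time_s: 15.75
ee_pos: [0.4981, 0.005, 0.1533]
eef_rot: [[0.915, 0.273, 0.298], [0.259, -0.962, 0.086], [0.31, -0.002, -0.951]]
force: [2.7, 0.9, 3.0]
opening: 0.001
```

```bash
python3 - <<'E'
from h import *
press([.6,.45,.3,.15,.0,-.05],[-70,-68,-66,-64,-62,-62],0)
u,o,y,pu,po=zoom('c21',310,380,160,220)
E
```

```text
t 15.75 tcp bin [-0.1352  0.0003  0.1533] el -71.9 F bin [2.8 0.2 3. ] tip [-0.1327  0.0003  0.1456]
a 0.60 row [-0.43, 0.03, 1.09] [-0.1, 1.9, -0.2] [-0.1359 -0.      0.1416]
a 0.45 row [-0.25, -0.0, 1.11] [0.0, 2.0, 0.0] [-0.1345  0.      0.1303]
a 0.30 row [-0.12, -0.0, 1.13] [0.0, 2.0, 0.0] [-0.1313  0.      0.1194]
a 0.15 row [0.01, 0.0, 1.13] [-0.0, 2.0, -0.0] [-0.1266  0.      0.1091]
a 0.00 row [0.14, 0.0, 1.12] [0.0, 2.0, 0.0] [-0.1204 -0.      0.0997]
a -0.05 row [0.08, -0.0, 0.37] [0.0, 0.0, 0.0] [-0.118  -0.      0.0968]
```

View pics/c21.png

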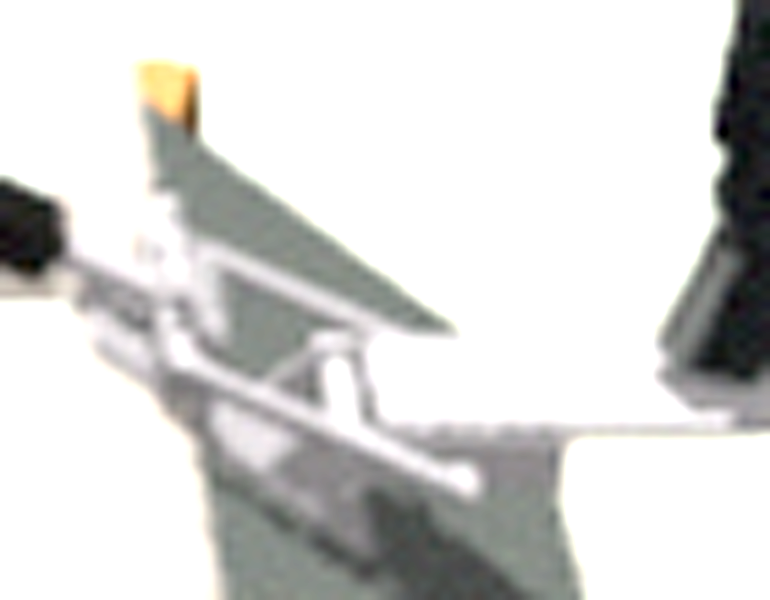

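Emit:
servo_tool([
  [[-0.2, 0, 0.55], [0, 1, 0], 0],
  [[-0.2, 0, 0.55], [0, 1, 0], 0],
  [[-0.12, 0, 0.55], [0, 1, 0], 0],
  [[-0.12, 0, 0.55], [0, 1, 0], 0],
  [[-0.06, 0, 0.55], [0, 1, 0], 0],
])

```text
time_s: 16.42
ee_pos: [0.5005, 0.0058, 0.1247]
eef_rot: [[0.886, 0.273, 0.376], [0.25, -0.962, 0.108], [0.391, -0.002, -0.92]]
force: [2.2, -0.0, 2.4]
opening: 0.003
```

```bash
python3 - <<'E'
from h import *
press([.3,.15,.0,-.05],[-66,-64,-62,-62],0)
u,o,y,pu,po=zoom('c22',310,380,160,220)
E
```

```text
t 16.425 tcp bin [-0.1326  0.0004  0.1247] el -67.0 F bin [ 2.1 -0.7  2.4] tip [-0.1295  0.0004  0.1173]
a 0.30 row [-0.09, 0.04, 0.54] [-0.1, 1.0, -0.2] [-0.1313  0.      0.1194]
a 0.15 row [0.01, 0.0, 1.13] [-0.0, 2.0, -0.0] [-0.1266  0.      0.1091]
a 0.00 row [0.14, 0.0, 1.12] [0.0, 2.0, 0.0] [-0.1204 -0.      0.0997]
a -0.05 row [0.08, -0.0, 0.37] [0.0, 0.0, 0.0] [-0.118  -0.      0.0968]
```

View pics/c22.png

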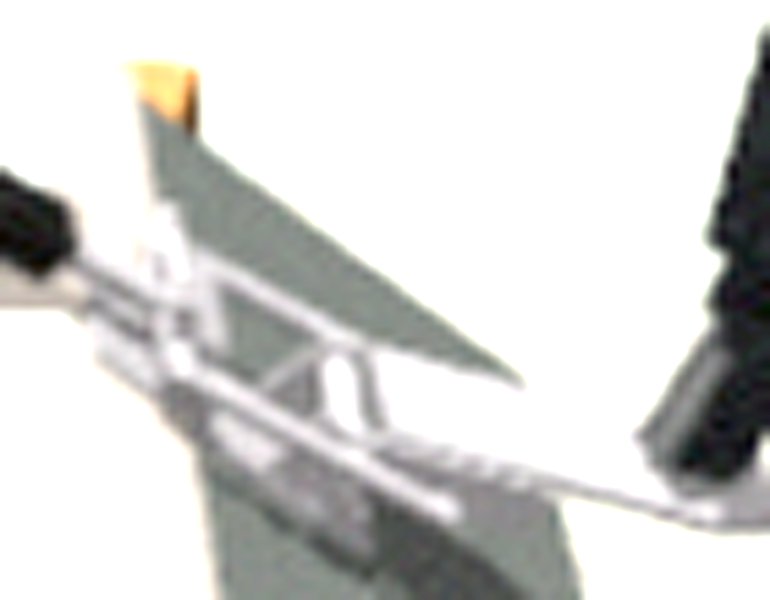

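Lever is near 0.35 and the loop is hooked. I'll continue to the closed stop.

Emit:
servo_tool([
  [[-0.08, 0, 0.5], [0, 1, 0], 0],
  [[0, 0, 0.55], [0, 1, 0], 0],
  [[0, 0, 0.55], [0, 1, 0], 0],
  [[0.07, 0, 0.5], [0, 1, 0], 0],
  [[0.07, 0, 0.4], [0, 1, 0], 0],
])

```text
time_s: 17.1
ee_pos: [0.5108, 0.0089, 0.102]
eef_rot: [[0.85, 0.273, 0.451], [0.24, -0.962, 0.13], [0.469, -0.002, -0.883]]
force: [-1.8, -0.7, -0.0]
opening: 0.002
```

```bash
python3 - <<'E'
from h import *
press([.0,-.05],[-62,-62],0)
u,o,y,pu,po=zoom('c23',310,380,160,220)
E
```

```text
t 17.1 tcp bin [-0.1219  0.0005  0.102 ] el -62.0 F bin [-1.9 -0.2 -0. ] tip [-0.1181  0.0006  0.0949]
a 0.00 row [0.02, 0.06, 0.27] [-0.1, 0.0, -0.2] [-0.1204 -0.      0.0997]
a -0.05 row [0.08, -0.0, 0.37] [0.0, 0.0, 0.0] [-0.118  -0.      0.0968]
```

View pics/c23.png

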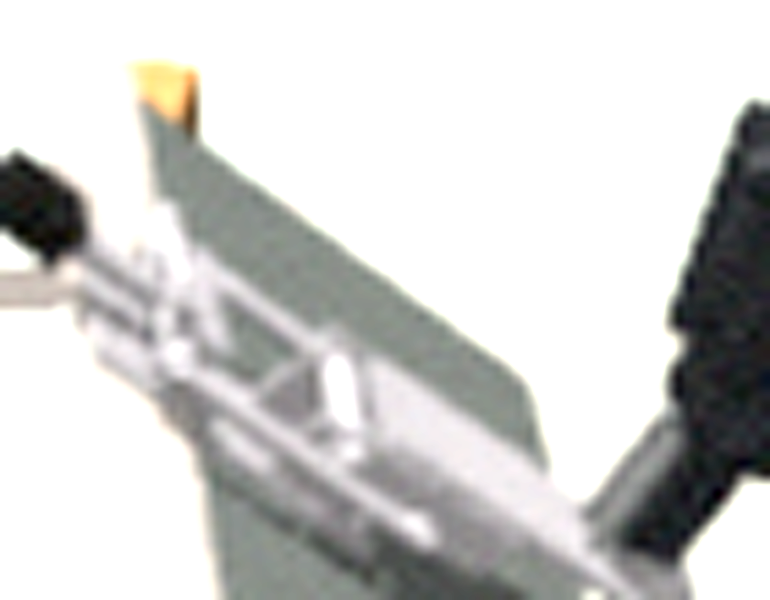

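Emit:
servo_tool([
  [[0.05, 0, 0.2], [0, 0, 0], 0],
  [[0.05, 0, 0.2], [0, 0, 0], 0],
  [[0, 0, 0], [0, 0, 0], 0],
])

```text
time_s: 17.52
ee_pos: [0.5129, 0.0094, 0.1]
eef_rot: [[0.851, 0.273, 0.449], [0.24, -0.962, 0.13], [0.467, -0.002, -0.884]]
force: [-25.0, -3.9, 24.1]
opening: 0.005
```

Emit:
servo_tool([
  [[0, 0, -1], [0, 0, 0], 0],
  [[0, 0, -3], [0, 0, 0], 0],
  [[0, 0, -5], [0, 0, 0], 0],
  [[0, 0, -5], [0, -8, 0], 0],
  [[-2, 0, -5], [0, -8, 0], 0],
])

```text
time_s: 18.15
ee_pos: [0.4155, -0.0188, 0.2663]
eef_rot: [[0.942, 0.272, 0.198], [0.266, -0.962, 0.055], [0.205, 0.001, -0.979]]
force: [1.2, -0.1, -0.7]
opening: 0.001
```

Emit:
servo_tool([
  [[-3, 0, -2], [0, -6, 0], 0],
  [[-2, 0, 0], [0, 0, 0], 0],
  [[0, 0, 0], [0, 0, 0], 0],
  [[0, 0, 0], [0, 0, 0], 0],
])

```text
time_s: 18.65
ee_pos: [0.3653, -0.0328, 0.275]
eef_rot: [[0.957, 0.273, 0.1], [0.271, -0.962, 0.03], [0.105, -0.002, -0.995]]
force: [-0.4, -0.8, 0.0]
opening: 0.003
```

```bash
python3 - <<'E'
from h import *
s=arm.read_state(); print(s['time_s'],b(s['ee_pos']),s['force'].round(1))
u,o,y,pu,po=zoom('c24',310,380,160,220)
m=(abs(y)<16)&(po>2)&(po<60)&(pu<-35)&(pu>-92)
print('lever face o vs u'); q=np.c_[pu[m],po[m]]; print(len(q),np.polyfit(q[:,0],q[:,1],1),q.mean(0))
im,d=arm.snapshot('scene'); P=arm.camera_params('scene'); cv2.imwrite('pics/scene24.png',im[:,:,::-1])
d[d==0]=np.nan
c,n,sd,f=plane(cloud('scene',d,P)[200:232,290:360]);n*=np.sign(n[2]); print('lid q',np.arctan2(n@EX,n[2]),sd,'q from height',(c[2]-.177)/(.15-b(c)[0]),b(c))
P=arm.camera_params('side');im,d=arm.snapshot('side');d[d==0]=np.nan
c,n,sd,f=plane(cloud('side',d,P)[175:220,255:300]);n*=np.sign(n[2]); print('side lid q',np.arctan2(n@EX,n[2]),sd,f,b(c)); cv2.imwrite('pics/side24.png',im[:,:,::-1])
im,d=arm.snapshot('wrist');cv2.imwrite('pics/wrist24.png',im[:,:,::-1])
E
```

```text
18.65 [-0.2732018   0.00044741  0.27496531] [-0.4 -0.8  0. ]
lever face o vs u
111 [-0.03994923  4.12648453] [-65.01951784   6.72396392]Traceback (most recent call last):
  File "<stdin>", line 8, in <module>
NameError: name 'plane' is not defined. Did you mean: 'plan'?
```

View pics/c24.png

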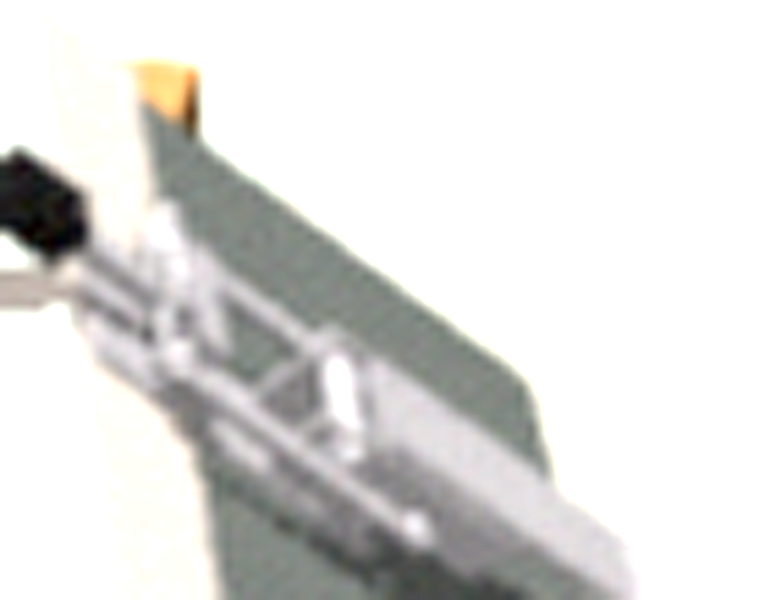

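View pics/scene24.png

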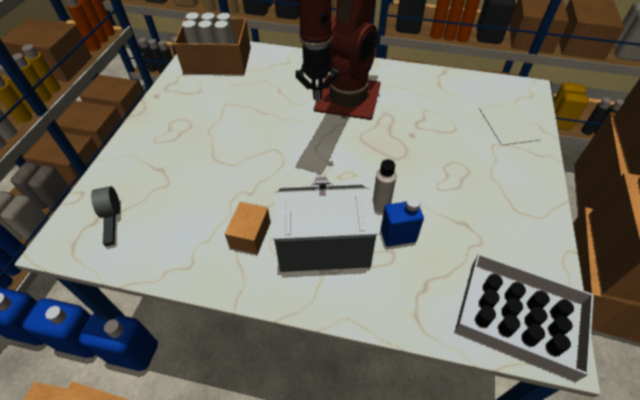

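```bash
python3 - <<'E'
from h import *
def plane(r,tol=.006):
    r=r.reshape(-1,3); r=r[np.isfinite(r).all(1)]; m=abs(r[:,2]-np.median(r[:,2]))<.015
    for _ in range(5):
        c=r[m].mean(0); n=np.linalg.svd(r[m]-c)[2][2]; m=abs((r-c)@n)<tol
    return c,n*np.sign(n[2]),((r[m]-c)@n).std(),m.mean()
for nm,sl in(('scene',np.s_[200:232,290:360]),('side',np.s_[175:222,252:290])):
    P=arm.camera_params(nm)
    for tag in('before','now'):
        if tag=='before': d=np.load(f'pics/{nm}3.npy')
        else: im,d=arm.snapshot(nm)
        d[d==0]=np.nan; c,n,sd,f=plane(cloud(nm,d,P)[sl]); print(nm,tag,'lid q',np.arctan2(n@EX,n[2]).round(4),'front z',(c[2]-(n[0]*(w([.01,0,0])-c)[0]+n[1]*(w([.01,0,0])-c)[1])/n[2]).round(4),sd,f)
print(arm.read_state()['time_s'])
u,o,y,pu,po=zoom('c25',300,340,165,205)
m=(o>-12)&(o<16)&(u>-12)&(u<18)&(abs(y)<34)
v,c=np.nonzero(m)
for r,k in list(zip(v,c))[::5]: print((int(k*11),int(r*10)),'%.0f %.0f y%.0f'%(u[r,k],o[r,k],y[r,k]),end=' | ')
E
```

```text
scene before lid q 0.0298 front z 0.1814 0.0017469570834438332 0.9995505617977528
scene now lid q 0.0033 front z 0.1774 0.0017199979817529498 0.9991011235955056
side before lid q 0.0302 front z 0.1817 0.0013876551247284869 1.0
side now lid q 0.0007 front z 0.1775 0.0014057089823104765 1.0
18.85
(264, 150) 10 7 y-14 | (264, 170) 8 5 y-9 | (275, 180) 9 8 y-2 | (275, 190) 9 7 y2 | (253, 200) 2 -4 y-14 | (308, 200) -8 3 y-16 | (253, 210) 6 -1 y-2 | (308, 210) -4 5 y-5 | (253, 220) 8 0 y5 | (308, 220) -8 2 y-9 | (264, 230) 3 -2 y2 | (231, 240) 8 -7 y5 | (286, 240) 7 7 y19 | (264, 250) 3 -2 y9 | (319, 250) -7 4 y6 | (308, 260) -6 1 y8 | (286, 270) 2 2 y20 | (275, 280) 2 -2 y20 | (264, 290) 3 -5 y22 | (319, 290) -8 2 y19 | (308, 300) -7 -1 y21 | (297, 310) -2 -0 y31 | (308, 320) -6 -1 y29 | (297, 340) -8 -7 y29 |
```

View pics/c25.png

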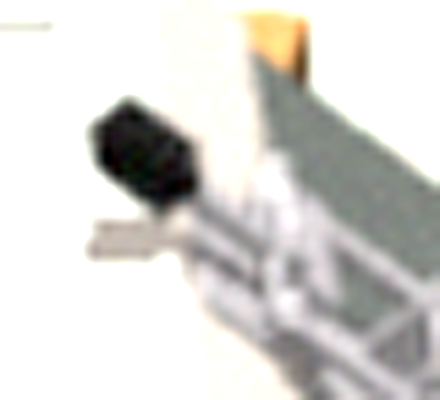

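Both cameras agree that the lid is pulled tight, with q ≈ 0.001–0.003. The lever is flat, the bar sits in the keeper, and the robot is clear. I'll hand in.

```bash
python3 -c "
from workcell import arm
print(arm.sign_off())"
```

```text
the job is handed in; nothing more can be done
None
```

I closed the lid, hooked the loop's cross bar behind the keeper, pressed the lever down to its stop, backed the arm off and handed in at about 19 s.

What the last checks showed:

| Check | Before locking | At the end |
|---|---|---|
| Lid angle, scene / side camera (rad) | 0.030 / 0.030 | 0.003 / 0.001 (limit 0.016) |
| Lever angle | about 1.05 when I started pressing | about 0.04 rad at most, flat along the slope (limit 0.1) |
| Cross bar | about 3 mm from its seat when hooked | still in the keeper groove in the depth picture |

- **Goods:** the can, carton and jug looked unmoved in the final scene picture, but I did not measure their positions.
- **Pressing force:** the fingertips reached about 35 N on the lever when I pressed it onto its stop. The robot was touching nothing when I handed in.
- **Disagreement:** the tab slipped about 5 mm in the grip during the swing. The side camera's depth picture showed it, and I corrected for it before hooking.

No check failed. The hand-in reports no verdict.

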